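Burnish both ends of the heel blocks from the stack chute

TASK

Empty the stack chute one heel block at a time, always the lowest first: push it out with the ejector, pulling the ejector back so that the rest can drop, and leave the higher blocks in the chute until their turn. Press each block's square end flat and squarely on the middle of the burnishing bar so that the sprung bar goes back about 1 cm, hold it there for a second, then turn the block round and do the same with its rounded end, before going on to the next block. If a block is already lying on the bench, do it last in the same way. Finish with every block lying flat in the wooden tray and the ejector fully drawn back, and leave the die, the jar and the hammer alone.

Things in the scene. Friction and masses are not known exactly. Their poses are not given: they have to be found in the camera images.
- chute_floor (a point): Fixed slippery stack chute: floor plate 66 x 335 mm, 10 mm thick, grey posts round an open-topped stack space 48 x 68 mm, 85 mm high over the bench. Point: middle of the stack space on the plate's top. z up; blocks leave along +y, under the gate (y 34 to 40 mm, 24 mm clear), onto the plate's open front end (no sides, ends at y 127 mm).
- ejector (a joint): Ejector slide, 0 (drawn back) to 0.110 m (pushed in, along the chute's +y); starts at 0 to 0.012. Its nose, 36 mm wide, is at chute y = -54 mm + joint; it meets the lowest block at 0.020 to 0.028; at 0.106 the block is wholly past the gate, its rear end at y 52 mm. No spring, 1.2 N friction, stays where left. The stack drops only once it is drawn back.
- ejector_knob (a point): Upright round black knob at the ejector's tail, 18 mm diameter, from 27 to 71 mm above the bench; this point is on its axis, 53 mm above the bench, at chute y = -188 mm + joint (38 mm behind the chute's back wall at full push).
- bar (a joint): Burnishing bar: how far it is pushed back against its springs, 0 (rest) to 0.016 m (stop). 700 N/m, so about 7 N at 10 mm; it springs out again.
- bar_face (a point): Middle of the flat front face of the wooden burnishing bar, 80 mm long (y), 24 high (z), 14 thick, on two sprung rods before a fixed green block 52 mm high. The point is 30 mm above the bench and moves with the bar; +x points into the face, the way the bar is pushed; z up. Bare bench before and below the face.
- bar_rest (a point): Fixed mark where the middle of the burnishing bar's front face stands when the bar is at rest; same axes as bar_face.
- tray_mid (a point): Loose shallow wooden tray for finished blocks, 160 (x) x 200 (y) x 18 mm high, walls and floor 5 mm thick, 0.6 kg; this point is the middle of its inner floor, 5 mm above the bench; x and y along its sides, z up.
- die: Bystander: loose steel cutting die, a rectangular band frame 90 x 50 mm, 32 mm high; origin under its middle.
- jar: Bystander: loose jar, 60 mm diameter, 75 mm high; origin under its middle.
- hammer: Bystander: loose hammer lying on the bench, about 0.25 m long; origin at its underside.
- heel1_mid (a point): Brown heel block, 60 (x) x 44 (y) x 20 mm (z), 70 g: one end square, the other with corners rounded to 14 mm radius; sides parallel over the 46 mm next to the square end. It starts below all others in the chute, blocks resting one on another, square end to the gate. Point: its centre, half-way up; +x to the square end.
- heel1_square (a point): Middle of the square end face of heel1, 30 mm from its centre along +x.
- heel1_round (a point): Middle of the rounded end of heel1 (flat for 16 mm between the rounded corners), 30 mm from its centre along -x.
- heel2_mid (a point): Brown heel block, 60 (x) x 44 (y) x 20 mm (z), 70 g: one end square, the other with corners rounded to 14 mm radius; sides parallel over the 46 mm next to the square end. It starts above heel1 and below heel3 in the chute, blocks resting one on another, square end to the gate. Point: its centre, half-way up; +x to the square end.
- heel2_square (a point): Middle of the square end face of heel2, 30 mm from its centre along +x.
- heel2_round (a point): Middle of the rounded end of heel2 (flat for 16 mm between the rounded corners), 30 mm from its centre along -x.
- heel3_mid (a point): Brown heel block, 60 (x) x 44 (y) x 20 mm (z), 70 g: one end square, the other with corners rounded to 14 mm radius; sides parallel over the 46 mm next to the square end. It starts (often absent) above the others in the chute, blocks resting one on another, square end to the gate. Point: its centre, half-way up; +x to the square end.
- heel3_square (a point): Middle of the square end face of heel3, 30 mm from its centre along +x.
- heel3_round (a point): Middle of the rounded end of heel3 (flat for 16 mm between the rounded corners), 30 mm from its centre along -x.
- heel4_mid (a point): Brown heel block, 60 (x) x 44 (y) x 20 mm (z), 70 g: one end square, the other with corners rounded to 14 mm radius; sides parallel over the 46 mm next to the square end. It is often absent; else it starts lying flat on the open bench. Point: its centre, half-way up; +x to the square end.
- heel4_square (a point): Middle of the square end face of heel4, 30 mm from its centre along +x.
- heel4_round (a point): Middle of the rounded end of heel4 (flat for 16 mm between the rounded corners), 30 mm from its centre along -x.
Things that resemble listed ones, but are neither listed nor needed, are in the scene too. Leave any green, pink or red look-alike of the part that bears heel3_mid alone.

How it is judged:
By the outcome, as a careful person would: the job done as asked, in the order asked, and still so for the second after the job is handed in, with the robot touching nothing.
Of heel3, heel4 only 1 to 2 are there at a start; the rules pass over those that are not, and their reading is None.
At some moment in a run one of tray may be knocked a few centimetres aside while the robot is not near it.
Once in a run the grip may slacken for a moment while it holds something.
It also fails if it takes over 210 s, if anything falls off the work surface, if the arm or the gripper's body presses on something with over 40 N, if the wrist force passes 120 N, or if a joint passes its speed limit or range.

ROBOT

A 7-joint arm with a two-finger parallel gripper is mounted at the origin on the work surface. World frame = base frame: x ahead of the robot, y to its left, z up, the work surface at z = 0. Lengths are in m, angles in rad, forces in N, time in s.
With the tool pointing down it reaches from about 0.425 to 1.025 m from the base axis. Payload 9.4 kg.
Tool frame: the origin (TCP) lies at the centre of the arm's flange, where the gripper is bolted on; the fingertips stand 173 mm ahead of it and the grasp point (between the pads) lies 155 mm ahead of it (bot.hold_point_z is the distance from the TCP to the grasp point, in m); z points along the fingers, x is the direction in which the jaws open and shut, and the axes are right-handed (so a half turn about z gives the same grasp; the last joint's range is limited). The gripper opens to 85 mm and grips with 20 to 120 N. Pads are 22 mm wide; open, the fingers measure 114 mm over their backs; the gripper's body (76 mm by 85 mm) begins 54 mm behind the grasp point. The pads swing forward as they close: fully open they stand 13 mm farther back than shut.
Start: joints at [-1.24, 0.599, -0.003, 1.599, 0.002, 0.943, -0.08], TCP at [0.288, 0.666, 0.405] pointing down, gripper open.
Joint ranges: [-2.57, 2.57], [-0.35, 1.97], [-1.29, 1.29], [0.11, 2.56], [-1.05, 4.19], [0.11, 1.86], [-2.63, 2.63]. Speed limits (rad/s): [2.22, 2.22, 3.01, 3.01, 3.14, 3.14, 3.14].

INTERFACE

Orientations are given as a 3x3 rotation matrix whose columns are the frame's x, y, z axes.
In Python, from cell import bot gives the robot as it stands.
- The arm moves only by the tool jog_arm, never from a script. Its argument "deltas" is one flat list of numbers, 7 for each row, row after row: the turn, a rotation vector about the world's x, y, z in units of 45 degrees (1.0 is 45 degrees), then the shift along the world's x, y, z in units of 0.4 m (1.0 is 0.4 m), then the opening in per cent of the stroke, from 0 (shut) to 100 (fully open). In form: [ax, ay, az, x, y, z, jaw, ax, ay, az, x, y, z, jaw, ...]. A call has 1 to 12 rows; each row shifts and turns the commanded pose from where the row before left it; what a row does not reach is not made up. A row lasts 1/8 s, in which the tool goes at most 62.5 mm and 10.7 degrees, less where a joint would pass 70% of its speed; a pose out of reach is approached as far as the arm can. A call with a number of a shift or a turn outside -1 to 1 is refused whole. A call with a gripper value outside its range is refused whole. The fingers move at their own pace and stop on an object; "squeeze" is the grip in N (left out, the last holds). Time passes only in rows, so rows that do not move let the fingers close. It gives the time, the measured TCP pose, the force and the opening at its end, in the units of the state.
- bot.get_state(): the state, without advancing time (a new reading comes with each control period).
- bot.read_camera(name): name is "scene" or "top"; returns a dict with "image" (420x560x3 uint8, red, green, blue), "z_map" (420x560 float32, m along the optical axis (not along the pixel's ray), 0 where there is no reading), "fov_y" (degrees; the focal length in pixels is half the picture's height over the tangent of half this angle, whatever the lens; pixels are square), "cx", "cy" (the principal point, pixels), "R" (3x3) and "t" (3): a world point X has camera coordinates R X + t. Camera axes: x right, y down, z forward; pixel columns grow to the right and rows downward; lengths in m; the calibration is good to about 2 mm. A picture is of the moment at which its call begins.
- bot.hand_in(): hands the job in, once; it reports no verdict.
The state is a dict: "time_s": time; "joints": joint angles; "joint_velocities": joint speeds; "joint_torque": joint torques, N m; "position": TCP position; "ee_rot": TCP orientation; "wrist_force": force on the tool from outside, world axes, zero at the start; "ft_torque": the same for the moment, N m; "width": finger opening in m.
Only numpy, scipy, OpenCV 4.12 (cv2) and the standard library are available. Lean on these libraries where they do the work, as an engineer would, in place of code of your own. Each camera call takes 0.05 s, during which the arm holds its last target.

## Working session

There is one attempt and no reset: what is moved stays moved. The work goes in short steps, Python scripts to look and compute and a tool call to move; the robot and the scene stay as the last step left them, time stands still between calls to the robot, and variables do not carry over. Pictures are saved under pics/ and viewed, and the job is handed in when it is done.

Besides the shell and the picture viewer there is one more tool, called after "Call:" as name(argument=value, ...) on one line, values as JSON. jog_arm: Moves the arm, as the interface text tells. Its arguments: {"type":"object","properties":{"deltas":{"type":"array"},"squeeze":{"type":"number"}},"required":["deltas"]}

```bash
ls; mkdir -p pics; cat > h.py <<'E'
import numpy as np, cv2
from cell import bot
def cam(n,save=None):
    c=bot.read_camera(n)
    if save: cv2.imwrite('pics/'+save+'.png',cv2.cvtColor(c['image'],cv2.COLOR_RGB2BGR))
    c['f']=c['image'].shape[0]/2/np.tan(np.radians(c['fov_y'])/2)
    return c
def ray(c,u,v,z):
    R=np.array(c['R']);t=np.array(c['t']);o=-R.T@t
    d=R.T@np.array([(u-c['cx'])/c['f'],(v-c['cy'])/c['f'],1.])
    return o+d*(z-o[2])/d[2]
def proj(c,X):
    p=np.array(c['R'])@np.array(X)+np.array(c['t']);return np.array([c['cx']+c['f']*p[0]/p[2],c['cy']+c['f']*p[1]/p[2]])
def cloud(c):
    z=c['z_map'];v,u=np.mgrid[:z.shape[0],:z.shape[1]]
    P=np.stack([(u-c['cx'])/c['f']*z,(v-c['cy'])/c['f']*z,z],-1)
    W=(P-np.array(c['t']))@np.array(c['R']); W[z==0]=np.nan
    return W
E
python3 - <<'E'
from h import *
for n in('scene','top'):
    c=cam(n,n+'0');print(n,c['fov_y'],c['cx'],c['cy'],(-np.array(c['R']).T@c['t']).round(3),np.array(c['R']).round(3).tolist())
print(bot.get_state(),bot.hold_point_z)
E
```

```text
pics
scene 46.150240487781325 286.82106705716393 211.27037906918576 [ 1.441 -0.377  0.848] [[0.358, 0.934, 0.019], [0.604, -0.216, -0.767], [-0.712, 0.286, -0.641]]
top 43.58847702892781 282.02739086607534 202.3027630207242 [ 0.37  -0.034  1.344] [[-0.008, -1.0, 0.014], [-0.984, 0.005, -0.176], [0.176, -0.015, -0.984]]
{'time_s': 0.1, 'joints': array([-1.23968314,  0.60008025, -0.00255871,  1.60004772,  0.00178795,
        0.9429024 , -0.07981628]), 'joint_velocities': array([ 0.00039723, -0.00163034, -0.00145152, -0.00222171,  0.00080608,
       -0.00096417,  0.00058854]), 'joint_torque': array([ 4.99750066e-03, -7.77995539e+01,  1.56987369e+00, -2.58623153e+01,
        1.26183161e-02,  5.43526345e-03, -2.58097842e-06]), 'position': array([0.2874493 , 0.66539024, 0.4038783 ]), 'ee_rot': array([[ 3.96558605e-01,  9.18009292e-01, -4.61886062e-04],
       [ 9.18008293e-01, -3.96558857e-01, -1.35909543e-03],
       [-1.43082724e-03,  1.14945752e-04, -9.99998970e-01]]), 'wrist_force': array([-1.16227001,  0.45277122,  0.93755604]), 'ft_torque': array([-0.05668627,  0.03402026, -0.02534345]), 'width': 0.08566547007584475} 0.1547
```

View pics/scene0.png

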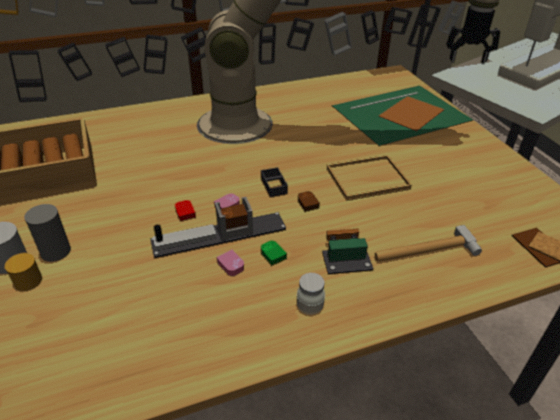

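View pics/top0.png

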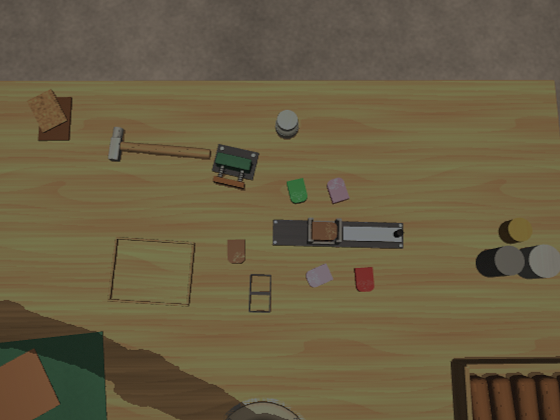

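```bash
python3 - <<'E'
from h import *
c=cam('top');i=cv2.cvtColor(c['image'],cv2.COLOR_RGB2BGR)
cv2.imwrite('pics/topz.png',cv2.resize(i[130:320,100:420],None,fx=2.5,fy=2.5,interpolation=cv2.INTER_CUBIC))
s=cam('scene');j=cv2.cvtColor(s['image'],cv2.COLOR_RGB2BGR)
cv2.imwrite('pics/scz.png',cv2.resize(j[150:320,140:420],None,fx=2.8,fy=2.8,interpolation=cv2.INTER_CUBIC))
W=cloud(c)
for (u,v) in [(324,231),(237,250),(397,233),(370,234),(290,232),(230,182),(233,160),(150,270),(114,240),(193,240),(190,304)]:print(u,v,W[v,u].round(4))
E
```

```text
324 231 [ 0.5264 -0.1561  0.0663]
237 250 [0.4856 0.0599 0.0173]
397 233 [ 0.5198 -0.3341  0.0713]
370 234 [ 0.5233 -0.2767  0.0233]
290 232 [ 0.5315 -0.0745  0.0078]
230 182 [0.6557 0.0771 0.042 ]
233 160 [0.711  0.0694 0.0497]
150 270 [0.4378 0.2802 0.0025]
114 240 [ 0.5148  0.3756 -0.0012]
193 240 [ 0.5137  0.1743 -0.0025]
190 304 [ 0.3525  0.1783 -0.0029]
```

View pics/topz.png

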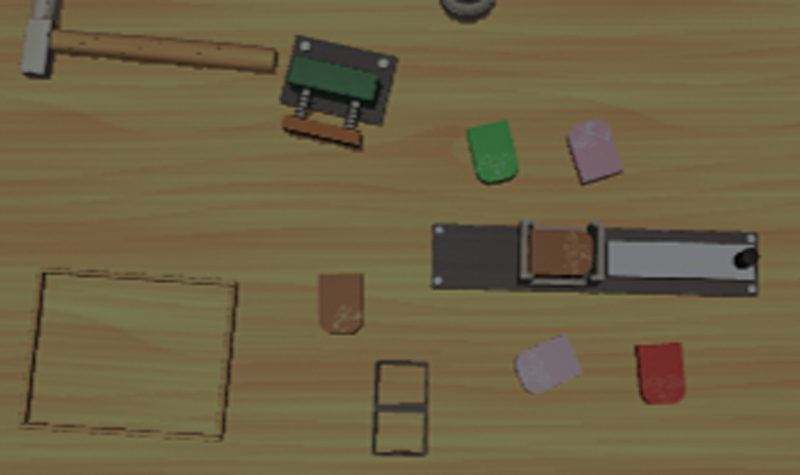

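View pics/scz.png

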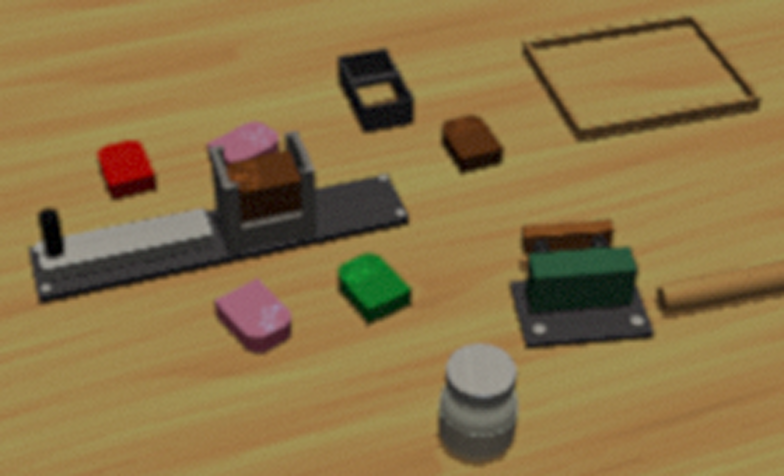

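```bash
cat >> h.py <<'E'
def comps(m,amin=40):
    n,l,s,_=cv2.connectedComponentsWithStats(m.astype(np.uint8),connectivity=8)
    return [(l==k) for k in range(1,n) if s[k,4]>=amin]
def rect(mask,c,z):
    v,u=np.nonzero(mask)
    # pixel corners -> world then minAreaRect in mm
    ct,_=cv2.findContours(cv2.resize(mask.astype(np.uint8)*255,None,fx=1,fy=1),cv2.RETR_EXTERNAL,cv2.CHAIN_APPROX_NONE)
    ct=max(ct,key=cv2.contourArea)[:,0,:]
    P=np.array([ray(c,a,b,z)[:2]*1000 for a,b in ct],np.float32)
    (x,y),(w,h),a=cv2.minAreaRect(P)
    return (x,y),(w,h),a,P
E
python3 - <<'E'
from h import *
c=cam('top');hsv=cv2.cvtColor(c['image'],cv2.COLOR_RGB2HSV).astype(int)
for u,v in [(290,232),(370,234),(325,231),(237,250),(228,183),(240,160),(397,233),(150,270),(260,280),(115,260)]:print(u,v,c['image'][v,u],hsv[v,u])
W=cloud(c)
roi=np.zeros(W.shape[:2],bool);roi[140:320,100:420]=1
for nm,m,z in [('plate',(hsv[...,1]<70)&roi,.010),('brown',(hsv[...,0]<14)&(hsv[...,1]>90)&roi,.02),('green',(hsv[...,0]>45)&(hsv[...,0]<95)&(hsv[...,1]>80)&roi,.052),('dark',(hsv[...,2]<70)&roi,.018)]:
    for k in comps(m):
        v,u=np.nonzero(k);r=rect(k,c,z)
        print(nm,len(u),(u.min(),u.max(),v.min(),v.max()),np.round(r[0],1),np.round(r[1],1),round(r[2],1),'zmed',np.nanmedian(W[k][:,2]).round(4))
E
```

```text
290 232 [57 55 53] [15 18 57]
370 234 [117 120 121] [ 98   8 121]
325 231 [95 67 48] [ 12 126  95]
237 250 [100  73  52] [ 13 122 100]
228 183 [102  67  41] [ 13 153 102]
240 160 [48 76 55] [68 94 76]
397 233 [29 27 25] [15 35 29]
150 270 [116  99  66] [ 20 110 116]
260 280 [116 100  65] [ 21 112 116]
115 260 [44 34 23] [ 16 122  44]
plate 236 (np.int64(108), np.int64(122), np.int64(140), np.int64(160)) [750.2 381.9] [31.4 55.9] 85.3 zmed 0.0236
plate 709 (np.int64(212), np.int64(258), np.int64(144), np.int64(180)) [712.2  67.9] [108.6  84.8] 76.8 zmed 0.0085
plate 389 (np.int64(327), np.int64(349), np.int64(178), np.int64(202)) [ 641.5 -197.8] [60.9 46. ] 17.6 zmed 0.0193
plate 2830 (np.int64(273), np.int64(402), np.int64(217), np.int64(247)) [ 530.8 -196.1] [331.6  73.3] 88.2 zmed 0.0125
plate 428 (np.int64(306), np.int64(332), np.int64(263), np.int64(286)) [ 420.3 -144.6] [45.6 61.2] 23.1 zmed 0.0194
plate 199 (np.int64(249), np.int64(270), np.int64(274), np.int64(312)) [378.6   3.5] [52.6 93.7] 89.6 zmed 0.03
brown 167 (np.int64(213), np.int64(243), np.int64(176), np.int64(188)) 
[... 595 characters left out ...]
 12.9 zmed 0.0189
dark 803 (np.int64(212), np.int64(258), np.int64(144), np.int64(181)) [709.8  67.6] [107.5  85.1] 76.9 zmed 0.009
dark 110 (np.int64(109), np.int64(168), np.int64(148), np.int64(161)) [742.4 318.6] [ 34.7 152.2] 8.2 zmed 0.0135
dark 63 (np.int64(213), np.int64(244), np.int64(181), np.int64(189)) [652.8  83.2] [81.5 13.9] 83.9 zmed 0.0295
dark 1879 (np.int64(273), np.int64(403), np.int64(219), np.int64(248)) [ 527.3 -196.1] [331.9  70.9] 88.0 zmed 0.0098
dark 40 (np.int64(190), np.int64(193), np.int64(253), np.int64(292)) [430.4 172.9] [ 2.4 96.8] 85.8 zmed 0.0123
dark 175 (np.int64(249), np.int64(270), np.int64(274), np.int64(311)) [379.7   3.1] [52.2 90.7] 89.6 zmed 0.0302
```

```bash
python3 - <<'E'
from h import *
c=cam('top');hsv=cv2.cvtColor(c['image'],cv2.COLOR_RGB2HSV).astype(int);W=cloud(c)
H,S,V=hsv[...,0],hsv[...,1],hsv[...,2]
def box(a,b,d,e):
    m=np.zeros(H.shape,bool);m[d:e,a:b]=1;return m
def show(n,m,z):
    k=max(comps(m,5),key=lambda q:q.sum());r=rect(k,c,z);print(n,k.sum(),np.round(r[0],1),np.round(r[1],1),round(r[2],1),'zmed',np.nanmedian(W[k][:,2]).round(4));return k,r
show('stack',(H<16)&(S>90)&box(305,342,215,245),.07)
show('heel4',(H<16)&(S>90)&box(222,250,235,268),.02)
bk,_=show('bar',(H<16)&(S>90)&box(205,250,170,195),.042)
show('green',(H>45)&(H<95)&(S>60)&box(205,255,150,176),.052)
show('barplate',(S<90)&box(205,262,140,182),.01)
k,r=show('knob',(V<40)&box(385,410,222,242),.071)
front=(V<75)&(S<70)&box(268,312,215,252)
v,u=np.nonzero(front);print('front plate px',u.min(),u.max(),v.min(),v.max())
# plate long edges: fit columns
P=[];Q=[]
for uu in list(range(276,306))+list(range(345,398)):
    col=np.nonzero((S[210:255,uu]<75))[0]+210
    a=ray(c,uu,col.min()-.5,.01);b=ray(c,uu,col.max()+.5,.01);P.append(a);Q.append(b)
P=np.array(P);Q=np.array(Q)
for E in(P,Q):
    f=np.polyfit(E[:,1],E[:,0],1);print('edge',f, 'x at -.155',np.polyval(f,-.155))
cc=[ray(c,272.5,232,.01),ray(c,403.5,237,.01)];print(cc)
# tray dark rim
m=(V<60)&box(100,205,230,315)
v,u=np.nonzero(m);P=np.array([ray(c,a,b,.018)[:2]*1000 for a,b in zip(u,v)],np.float32);print('tray',cv2.minAreaRect(P))
s=cam('scene')
W2=cloud(s)
for nm,w in(('top',W),('sc',W2)):
    q=w.reshape(-1,3);sel=(q[:,0]>.6)&(q[:,0]<.69)&(q[:,1]>.02)&(q[:,1]<.15)&(q[:,2]>.034)&(q[:,2]<.048)
    P=(q[sel][:,:2]*1000).astype(np.float32);print(nm,len(P),cv2.minAreaRect(P))
E
```

```text
stack 445 [ 526. -157.] [61.5 44.2] 89.6 zmed 0.0692
heel4 348 [483.   62.3] [55.7 40.4] 0.3 zmed 0.0194
bar 222 [655.9  79.6] [82.5 21.8] 76.7 zmed 0.04
green 464 [705.   69.3] [91.  35.5] 76.9 zmed 0.0502
barplate 817 [712.8  68.9] [110.9  85.8] 76.6 zmed 0.0083
knob 54 [ 520.  -337.1] [14.4 23.2] 21.2 zmed 0.0687
front plate px 273 311 219 245
edge [0.03413601 0.56579491] x at -.155 0.5605038308686268
edge [0.03110806 0.50009341] x at -.155 0.49527166356692764
[array([ 0.53153398, -0.02977147,  0.01      ]), array([ 0.51658292, -0.36480767,  0.01      ])]
tray ((435.1356506347656, 270.1883544921875), (196.9670867919922, 146.6605987548828), 85.90155792236328)
top 228 ((671.2340087890625, 76.45790100097656), (84.5088119506836, 47.768741607666016), 81.0177001953125)
sc 195 ((666.6470336914062, 76.9201431274414), (42.511234283447266, 89.38973999023438), 0.17321214079856873)
```

Call:
jog_arm(deltas=[0, 0, -0.08, 0.05, -0.125, 0, 100, 0, 0, -0.08, 0.05, -0.125, 0, 100, 0, 0, -0.08, 0.05, -0.125, 0, 100, 0, 0, -0.08, 0.05, -0.125, 0, 100, 0, 0, -0.08, 0.05, -0.125, 0, 100, 0, 0, -0.08, 0.05, -0.125, 0, 100, 0, 0, -0.08, 0.05, -0.125, 0, 100, 0, 0, -0.08, 0.05, -0.125, 0, 100, 0, 0, -0.08, 0.05, -0.125, 0, 100, 0, 0, -0.08, 0.05, -0.125, 0, 100, 0, 0, -0.08, 0.05, -0.125, 0, 100, 0, 0, -0.08, 0.05, -0.125, 0, 100], squeeze=60)

```text
time_s: 1.85
position: [0.528, 0.0639, 0.405]
ee_rot: [[0.918, 0.396, 0.001], [0.396, -0.918, 0.0], [0.001, 0.0, -1.0]]
wrist_force: [0.1, 1.0, 1.0]
width: 0.0852
```

Call:
jog_arm(deltas=[0, 0, -0.07, -0.002, -0.126, -0.03, 60, 0, 0, -0.07, -0.002, -0.126, -0.03, 60, 0, 0, -0.07, -0.002, -0.126, -0.03, 60, 0, 0, -0.07, -0.002, -0.126, -0.03, 60, 0, 0, -0.07, -0.002, -0.126, -0.03, 60, 0, 0, -0.07, -0.002, -0.126, -0.03, 60, 0, 0, -0.07, -0.002, -0.126, -0.03, 60, 0, 0, -0.07, -0.002, -0.128, -0.03, 60, 0, 0, 0, 0, 0, -0.02, 60])

```text
time_s: 2.98
position: [0.5199, -0.3429, 0.3003]
ee_rot: [[0.999, -0.037, 0.0], [-0.037, -0.999, -0.003], [0.0, 0.003, -1.0]]
wrist_force: [0.2, 0.3, 0.1]
width: 0.0513
```

```bash
python3 - <<'E'
from h import *
print(bot.get_state()['joints'])
for n in('scene','top'):
    c=cam(n);i=cv2.cvtColor(c['image'],cv2.COLOR_RGB2BGR)
    i=i[150:320,90:350] if n=='scene' else i[130:320,240:520]
    cv2.imwrite('pics/a_'+n+'.png',cv2.resize(i,None,fx=2.5,fy=2.5,interpolation=cv2.INTER_CUBIC))
E
```

```text
[ 0.30035445  0.62136233  0.28985106  1.94232936 -0.28780342  0.61607943
  0.73789601]
```

View pics/a_scene.png

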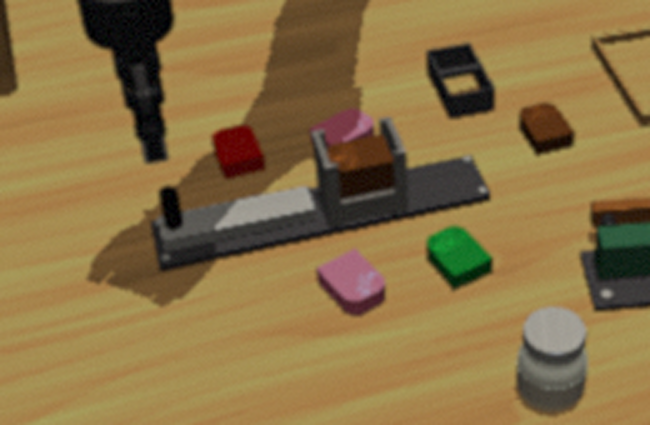

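View pics/a_top.png

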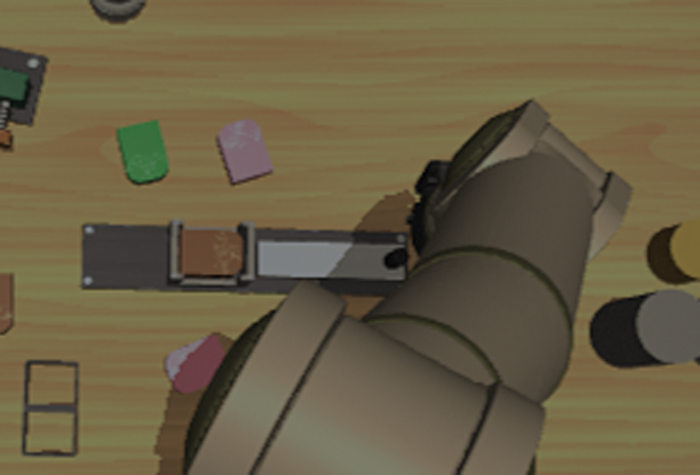

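```bash
python3 - <<'E'
from h import *
c=cam('top');V=c['image'].max(-1).astype(int)
print(V[226:242,388:408])
for u in(394.5,397,400,403):print(u,ray(c,u,233,.071)[:2],ray(c,u,233,.027)[:2])
s=cam('scene')
for y in(-.345,-.34,-.335):print(y,[proj(s,(.5225,y,z)).round(1) for z in(.027,.071)])
j=cv2.cvtColor(s['image'],cv2.COLOR_RGB2BGR)[215:255,140:180]
cv2.imwrite('pics/kn.png',cv2.resize(j,None,fx=12,fy=12,interpolation=0))
E
```

```text
[[34 32 32 33 33 33 33 32 33 32 36 62 78 64 44 41 26 13 15 13]
 [49 47 50 51 51 51 51 50 52 51 48 46 48 43 40 50 39 13 13 16]
 [88 89 89 88 89 89 88 89 93 96 93 91 91 71 40 60 56 13 11 12]
 [85 84 85 85 84 85 85 86 84 73 54 37 25 26 35 71 71 26 13 15]
 [84 84 84 84 85 85 84 82 67 30 13 15 13 14 22 68 77 46 16 19]
 [84 85 85 84 85 85 66 29  7 12 18 18 17 18 16 61 88 77 40 28]
 [84 85 84 85 85 67 30  8 11 16 19 20 19 17 14 37 73 82 57 32]
 [84 84 84 86 78 49  7 10 12 18 20 20 18 19 15 54 84 84 59 36]
 [84 85 85 85 78 50  9 11 11 15 18 20 18 18 19 67 90 72 41 31]
 [84 84 84 84 78 53 10  9 11 12 15 14 21 21 32 70 82 56 29 28]
 [82 83 82 83 85 70 34  9  9  8 13 31 49 46 31 66 71 33 32 48]
 [84 84 83 84 84 87 71 41 41 41 48 75 91 69 30 44 41 33 49 55]
 [84 85 84 84 84 85 87 87 88 89 88 87 88 70 28 26 38 53 53 45]
 [84 84 85 85 84 85 84 82 84 84 84 84 85 67 31 40 50 46 41 44]
 [85 86 86 85 85 84 86 88 88 88 88 90 80 50 25 36 40 45 48 47]
 [63 64 64 64 65 67 77 87 89 90 92 93 74 35 34 40 44 46 48 51]]
394.5 [ 0.51985361 -0.32808033] [ 0.52501765 -0.33825006]
397 [ 0.51981528 -0.33421032] [ 0.52497798 -0.34459196]
400 [ 0.51976926 -0.34156741] [ 0.52493038 -0.35220338]
403 [ 0.51972324 -0.3489257 ] [ 0.52488277 -0.35981604]
-0.345 [array([156.6, 239.7]), array([153.8, 226. ])]
-0.34 [array([158.7, 239.2]), array([155.9, 225.6])]
-0.335 [array([160.8, 238.7]), array([158.1, 225.1])]
```

View pics/kn.png

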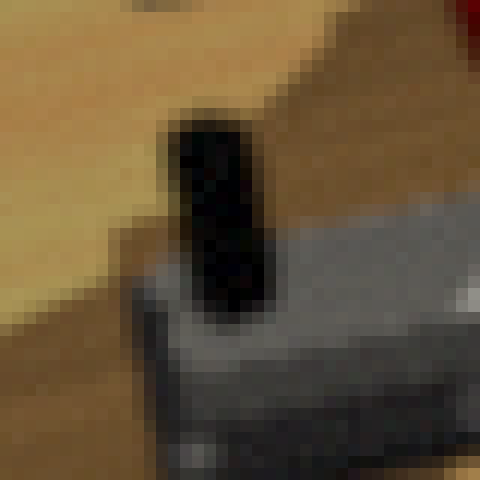

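Call:
jog_arm(deltas=[0, 0, 0.01, 0.003, 0.012, -0.06, 60, 0, 0, 0, 0, 0, -0.08, 60, 0, 0, 0, 0, 0, -0.09, 60, 0, 0, 0, 0, 0, 0, 60, 0, 0, 0, 0, 0, 0, 0, 0, 0, 0, 0, 0, 0, 0, 0, 0, 0, 0, 0, 0, 0, 0, 0, 0, 0, 0, 0, 0], squeeze=40)

```text
time_s: 4.18
position: [0.5228, -0.3338, 0.2104]
ee_rot: [[1.0, -0.023, 0.002], [-0.023, -1.0, -0.001], [0.002, 0.001, -1.0]]
wrist_force: [0.0, 1.0, 7.4]
width: 0.017
```

Call:
jog_arm(deltas=[0, 0, 0, 0, -0.01, 0, 0, 0, 0, 0, 0, -0.01, 0, 0, 0, 0, 0, 0, -0.008, 0, 0, 0, 0, 0, 0, 0, 0, 0])

```text
time_s: 4.68
position: [0.5234, -0.338, 0.2103]
ee_rot: [[1.0, -0.017, -0.002], [-0.017, -1.0, 0.012], [-0.002, -0.012, -1.0]]
wrist_force: [-2.2, 26.4, 23.5]
width: 0.017
```

Call:
jog_arm(deltas=[0, 0, 0, 0.001, 0.032, 0.005, 0, 0, 0, 0, 0.001, 0.032, 0, 0, 0, 0, 0, 0.001, 0.032, 0, 0, 0, 0, 0, 0.001, 0.032, 0, 0, 0, 0, 0, 0.001, 0.032, 0, 0, 0, 0, 0, 0.001, 0.032, 0, 0, 0, 0, 0, 0.001, 0.02, 0, 0, 0, 0, 0, 0.001, 0.02, 0, 0, 0, 0, 0, 0.001, 0.02, 0, 0, 0, 0, 0, 0, 0.02, 0, 0, 0, 0, 0, 0, 0.01, 0, 0, 0, 0, 0, 0, 0.01, 0, 0])

```text
time_s: 6.18
position: [0.5264, -0.2277, 0.2107]
ee_rot: [[1.0, -0.023, 0.001], [-0.023, -1.0, -0.0], [0.001, 0.0, -1.0]]
wrist_force: [5.3, -2.9, -16.0]
width: 0.0171
```

```bash
cat > look.py <<'E'
import sys
from h import *
tag=sys.argv[1]
for n,b in(('scene',(150,320,130,390)),('top',(130,320,100,420))):
    c=cam(n);i=cv2.cvtColor(c['image'],cv2.COLOR_RGB2BGR)[b[0]:b[1],b[2]:b[3]]
    cv2.imwrite(f'pics/{tag}_{n}.png',cv2.resize(i,None,fx=2.4,fy=2.4,interpolation=cv2.INTER_CUBIC))
st=bot.get_state();print(st['time_s'],st['position'].round(4),st['wrist_force'].round(1),st['width'].round(4))
E
python3 look.py b
```

```text
Traceback (most recent call last):
  File "look.py", line 7, in <module>
    st=bot.get_state();print(st['time_s'],st['position'].round(4),st['wrist_force'].round(1),st['width'].round(4))
                                                                                             ^^^^^^^^^^^^^^^^^
AttributeError: 'float' object has no attribute 'round'
```

View pics/b_top.png

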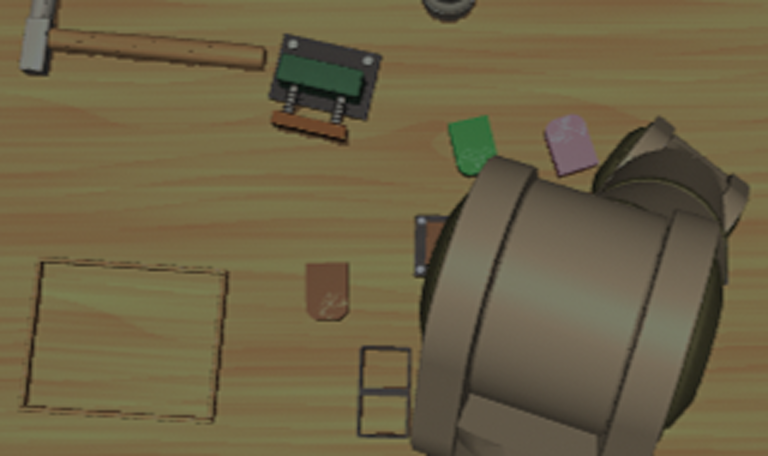

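View pics/b_scene.png

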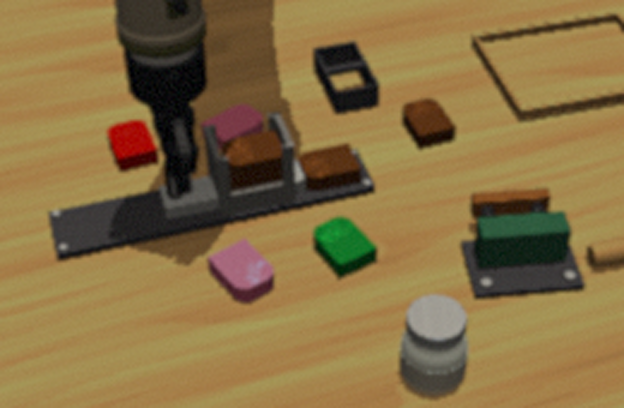

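Call:
jog_arm(deltas=[0, 0, 0, -0.001, -0.032, -0.005, 0, 0, 0, 0, -0.001, -0.032, 0, 0, 0, 0, 0, -0.001, -0.032, 0, 0, 0, 0, 0, -0.001, -0.032, 0, 0, 0, 0, 0, -0.001, -0.032, 0, 0, 0, 0, 0, -0.001, -0.032, 0, 0, 0, 0, 0, -0.001, -0.032, 0, 0, 0, 0, 0, -0.001, -0.032, 0, 0, 0, 0, 0, -0.001, -0.032, 0, 0, 0, 0, 0, 0, 0, 0, 0])

```text
time_s: 7.52
position: [0.5233, -0.3377, 0.2104]
ee_rot: [[1.0, -0.019, -0.001], [-0.019, -1.0, 0.011], [-0.001, -0.011, -1.0]]
wrist_force: [1.3, 21.5, 19.4]
width: 0.0166
```

Call:
jog_arm(deltas=[0, 0, 0, 0, 0.01, 0, 60, 0, 0, 0, 0, 0, 0, 60, 0, 0, 0, 0, 0, 0, 60, 0, 0, 0, 0, 0, 0.1, 70, 0, 0, 0, 0, 0, 0.12, 70, 0, 0, 0, 0, 0.1, 0, 70, 0, 0, 0, 0, 0.14, 0, 70, 0, 0, 0, 0, 0.14, 0, 70, 0, 0, 0, 0, 0.14, 0, 70, 0, 0, 0, 0, 0.14, 0, 70])

```text
time_s: 8.78
position: [0.5222, -0.0741, 0.2967]
ee_rot: [[1.0, -0.024, 0.0], [-0.024, -1.0, -0.0], [0.0, 0.0, -1.0]]
wrist_force: [1.3, 0.1, 0.2]
width: 0.0596
```

```bash
sed -i "s/st\['width'\].round(4)/st['width']/" look.py; python3 look.py c
```

```text
8.875 [ 0.5224 -0.0692  0.2962] [-0.1 -0.8 -1.1] 0.05979567866534742
```

View pics/c_top.png

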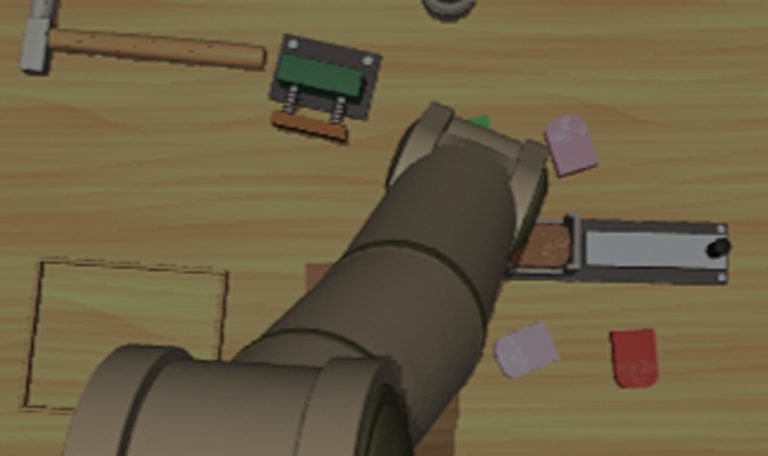

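View pics/c_scene.png

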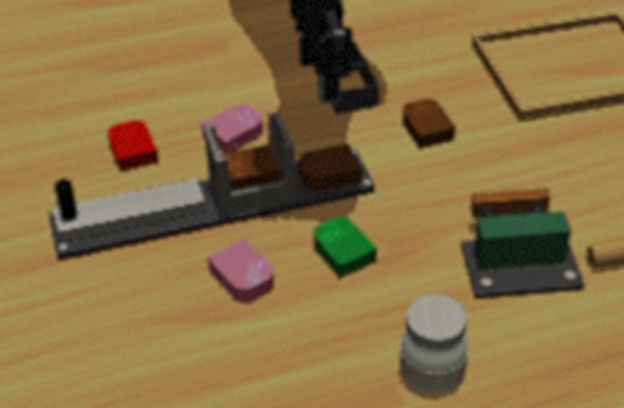

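```bash
cat > blk.py <<'E'
import sys
from h import *
x,y,zlo,zhi=map(float,sys.argv[1:5])
for n in('scene','top'):
    c=cam(n);q=cloud(c).reshape(-1,3);hsv=cv2.cvtColor(c['image'],cv2.COLOR_RGB2HSV).reshape(-1,3).astype(int)
    s=(abs(q[:,0]-x)<.055)&(abs(q[:,1]-y)<.055)&(q[:,2]>zlo)&(q[:,2]<zhi)&((hsv[:,0]<16)|(hsv[:,0]>170))&(hsv[:,1]>90)
    P=q[s]
    if len(P)<20: print(n,len(P));continue
    r=cv2.minAreaRect((P[:,:2]*1000).astype(np.float32))
    print(n,len(P),np.round(r[0],1),np.round(r[1],1),round(r[2],1),'mean',(P.mean(0)*1000).round(1))
E
python3 blk.py .531 -.075 .024 .037
```

```text
scene 278 [533.6 -80.9] [85.6 49.2] 87.4 mean [536.  -69.7  28.3]
top 0
```

```bash
sed -i 's/abs(q\[:,1\]-y)<.055/(abs(q[:,1]-y)<float(sys.argv[5]))/; s/abs(q\[:,0\]-x)<.055/abs(q[:,0]-x)<float(sys.argv[5])/' blk.py; python3 blk.py .531 -.07 .024 .037 .04;python3 - <<'E'
from h import *
c=cam('scene');
for P in [(.509,-.04,.03),(.553,-.04,.03),(.553,-.1,.03),(.509,-.1,.03)]:print(proj(c,P).round(1))
i=cv2.cvtColor(c['image'],cv2.COLOR_RGB2BGR)[190:250,230:300]
cv2.imwrite('pics/d.png',cv2.resize(i,None,fx=10,fy=10,interpolation=0))
E
```

```text
scene 263 [536.9 -69.5] [48.  59.7] 0.0 mean [536.4 -69.5  28.3]
top 0
[273.7 208.3]
[279.5 218.7]
[257.1 223.9]
[251.7 213.3]
```

View pics/d.png

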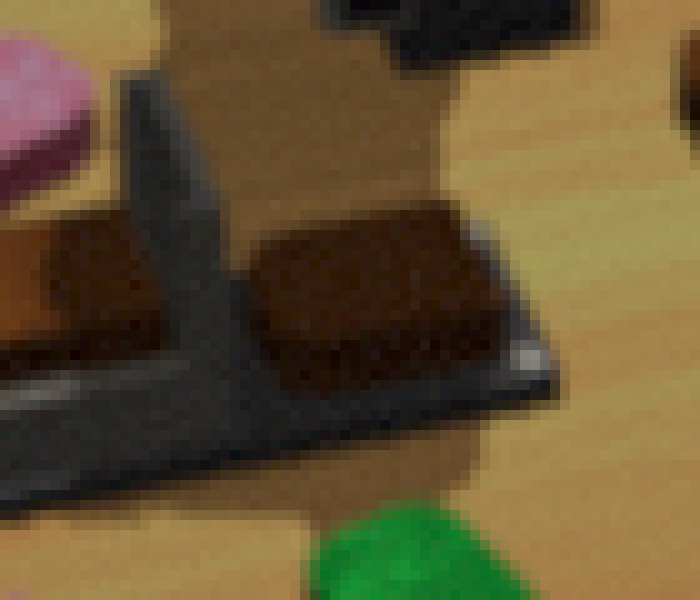

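```bash
python3 - <<'E'
from h import *
c=cam('scene')
for u,v in [(275.7,210.3),(280.6,221.2),(254.5,214.5),(280.3,226)]:print(ray(c,u,v,.03).round(4),ray(c,u,v,.01).round(4))
E
```

```text
[ 0.5185 -0.0378  0.03  ] [ 0.4959 -0.0295  0.01  ]
[ 0.5631 -0.0408  0.03  ] [ 0.5416 -0.0326  0.01  ]
[ 0.516  -0.0947  0.03  ] [ 0.4934 -0.0878  0.01  ]
[ 0.5799 -0.0479  0.03  ] [ 0.5589 -0.0398  0.01  ]
```

```bash
python3 - <<'E'
from h import *
c=cam('scene')
for P in [(.5645,-.03,.01),(.499,-.028,.01),(.5645,-.03,.0),(.5195,-.0378,.03),(.483,.062,.02)]:print(P,proj(c,P).round(1))
W=cloud(c)
for u,v in[(285,226),(265,215),(290,240),(262,225),(280,216)]:print(u,v,W[v,u].round(4))
E
```

```text
(0.5645, -0.03, 0.01) [284.7 226.5]
(0.499, -0.028, 0.01) [276.6 210.9]
(0.5645, -0.03, 0.0) [284.6 229.4]
(0.5195, -0.0378, 0.03) [275.8 210.5]
(0.483, 0.062, 0.02) [305.8 197.4]
285 226 [ 0.554  -0.0249  0.0014]
265 215 [ 0.5226 -0.0685  0.0261]
290 240 [ 0.6061 -0.0313 -0.    ]
262 225 [ 0.5524 -0.0869  0.0221]
280 216 [ 0.5106 -0.0226 -0.    ]
```

```bash
python3 - <<'E'
import cv2
i=cv2.imread('pics/b_top.png')[205:290,395:460];cv2.imwrite('pics/e.png',cv2.resize(i,None,fx=8,fy=8))
i=cv2.imread('pics/b_scene.png')[120:230,260:400];cv2.imwrite('pics/e2.png',cv2.resize(i,None,fx=5,fy=5))
E
```

View pics/e.png

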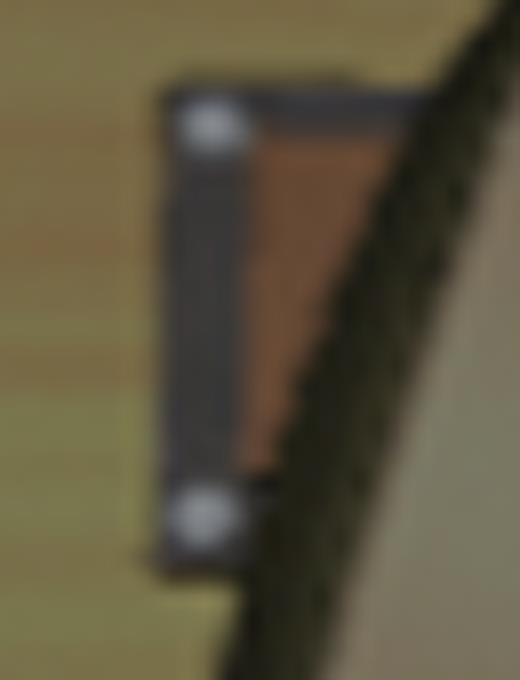

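View pics/e2.png

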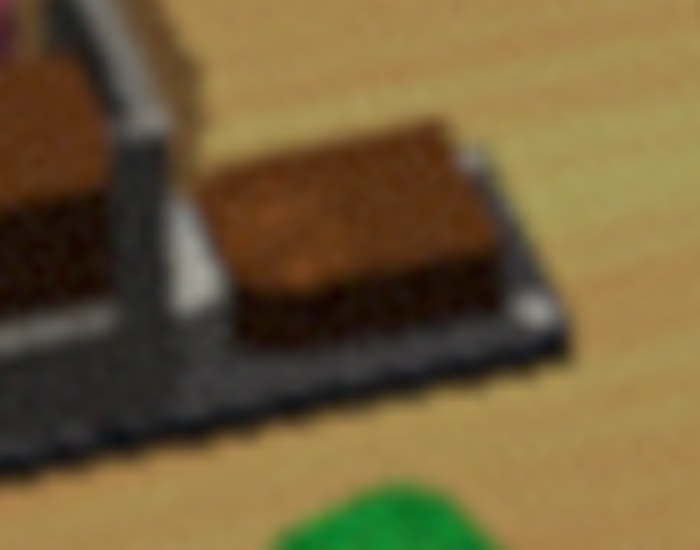

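Call:
jog_arm(deltas=[0, 0, -0.01, 0.024, -0.002, -0.08, 70, 0, 0, 0, 0, 0, -0.1, 70, 0, 0, 0, 0, 0, -0.075, 70, 0, 0, 0, 0, 0, -0.02, 70, 0, 0, 0, 0, 0, 0, 30, 0, 0, 0, 0, 0, 0, 30, 0, 0, 0, 0, 0, 0, 30, 0, 0, 0, 0, 0, 0, 30], squeeze=80)

```text
time_s: 10.22
position: [0.5321, -0.076, 0.1873]
ee_rot: [[1.0, -0.031, 0.001], [-0.031, -1.0, -0.0], [0.001, 0.0, -1.0]]
wrist_force: [-0.5, 0.6, -1.3]
width: 0.042
```

Call:
jog_arm(deltas=[0, 0, 0, 0, 0, 0.08, 30, 0, 0, -0.1, 0.03, 0.06, 0.1, 30, 0, 0, -0.22, 0.03, 0.06, 0, 30, 0, 0, -0.22, 0.03, 0.06, 0, 30, 0, 0, -0.22, 0.03, 0.06, 0, 30, 0, 0, -0.22, 0.02, 0.06, 0, 30, 0, 0, -0.22, 0, 0.06, 0, 30, 0, 0, -0.22, 0, 0, 0, 30, 0, 0, -0.22, 0, 0, 0, 30, 0, 0, -0.22, 0, 0, 0, 30, 0, 0, -0.22, 0, 0, 0, 30, 0, 0, -0.15, 0, 0, 0, 30])

```text
time_s: 11.72
position: [0.5878, 0.0684, 0.2588]
ee_rot: [[-0.214, -0.977, -0.0], [-0.977, 0.214, 0.0], [-0.0, 0.0, -1.0]]
wrist_force: [0.4, -0.1, -0.3]
width: 0.042
```

```bash
python3 look.py f;python3 - <<'E'
from h import *
print(bot.get_state()['joints'].round(2))
E
```

```text
11.825 [0.5878 0.0685 0.2586] [-0.9 -0.2 -1.7] 0.04200271396568764
[-0.72  0.8   0.82  2.06 -0.94  0.71 -1.06]
```

View pics/f_scene.png

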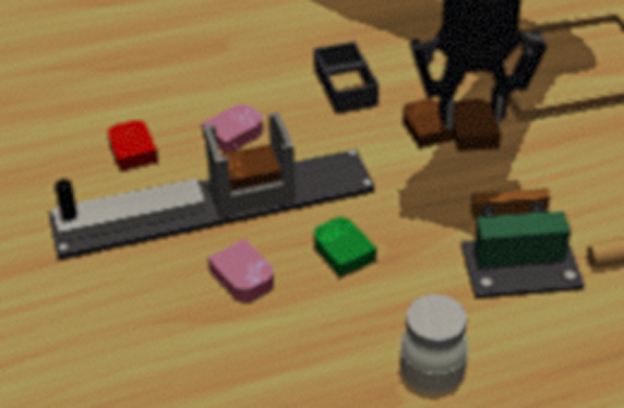

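View pics/f_top.png

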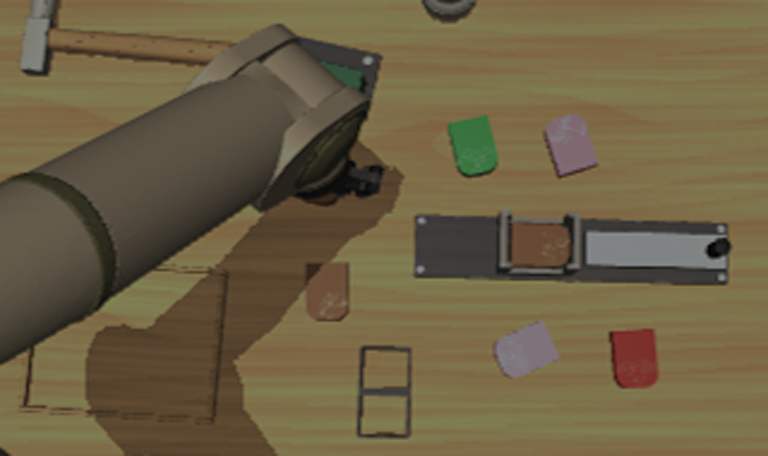

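Call:
jog_arm(deltas=[0, 0, -0.02, 0.018, 0.033, -0.054, 30, 0, 0, 0, 0, 0.033, -0.05, 30, 0, 0, 0, 0, 0, -0.05, 30, 0, 0, 0, 0, 0, 0, 30, 0, 0, 0, 0.02, -0.0047, 0, 30, 0, 0, 0, 0.02, -0.0047, 0, 30, 0, 0, 0, 0.01, -0.0024, 0, 30, 0, 0, 0, 0, 0, 0, 30])

```text
time_s: 12.82
position: [0.6152, 0.0896, 0.1972]
ee_rot: [[-0.225, -0.974, -0.0], [-0.974, 0.225, 0.0], [-0.0, 0.0, -1.0]]
wrist_force: [-1.4, 0.5, -0.2]
width: 0.0419
```

```bash
cat > look2.py <<'E'
import sys
from h import *
tag=sys.argv[1]
for n,b in(('scene',(180,280,300,420)),('top',(140,240,190,330))):
    c=cam(n);i=cv2.cvtColor(c['image'],cv2.COLOR_RGB2BGR)[b[0]:b[1],b[2]:b[3]]
    cv2.imwrite(f'pics/{tag}_{n}.png',cv2.resize(i,None,fx=5,fy=5,interpolation=cv2.INTER_CUBIC))
st=bot.get_state();print(st['time_s'],st['position'].round(4),st['wrist_force'].round(1),st['width'])
E
python3 look2.py g
```

```text
12.925 [0.6149 0.0897 0.1971] [-1.3 -0.  -0.7] 0.04198627732966609
```

View pics/g_scene.png

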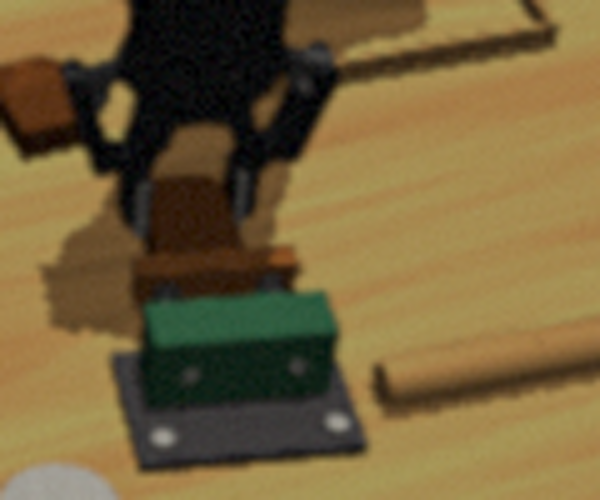

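View pics/g_top.png

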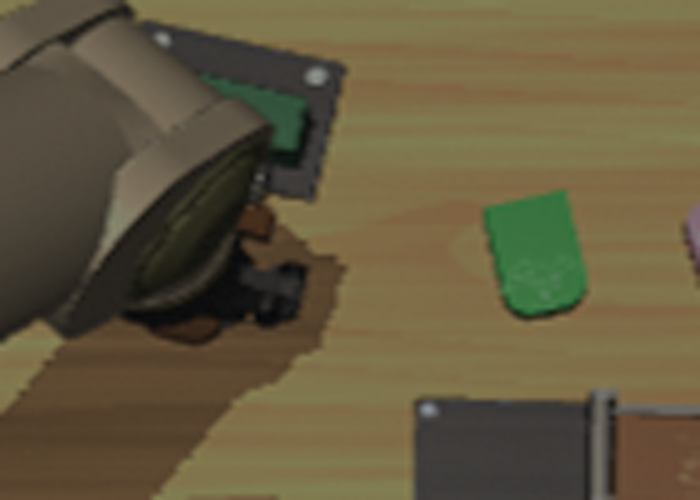

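```bash
python3 - <<'E'
from h import *
s=cam('scene');t=cam('top')
f=np.array([.6535,.0812]);d=np.array([.9734,-.2292]);n=np.array([.2292,.9734])
for a in(-40,0,40):
  for b in (0,14):
    p=[*(f+n*a/1000+d*b/1000),.042];print(a,b,'sc',(proj(s,p)-[300,180])*5,'top',(proj(t,p)-[190,140])*5)
q=bot.get_state()['position'];print(q)
for dx in(0,30,36):
  p=[*(q[:2]+d*dx/1000),.040];print('tool',dx,(proj(s,p)-[300,180])*5)
  for w in(-22,22):
    pp=[*(q[:2]+d*dx/1000+n*w/1000),.040];print('   ',w,(proj(s,pp)-[300,180])*5)
E
```

```text
-40 0 sc [120.68727326 252.6423541 ] top [268.78397964 231.56077478]
-40 14 sc [126.2343853  271.93110133] top [275.25252556 205.20230812]
0 0 sc [200.78718571 246.42898076] top [191.88396582 214.2030853 ]
0 14 sc [207.02305557 265.58837251] top [198.48863108 187.89647669]
40 0 sc [280.27799261 240.26285592] top [115.10091828 196.87179718]
40 14 sc [287.19195725 259.29430181] top [121.84128187 170.6169195 ]
[0.61489421 0.08969894 0.19711796]
tool 0 [182.30451043 197.20562995]
    -22 [139.39651219 200.43014148]
    22 [225.0372583  193.99428839]
tool 30 [195.11217017 236.69795006]
    -22 [151.42688335 240.06538301]
    22 [238.61570237 233.34452746]
tool 36 [197.73139779 244.77431823]
    -22 [153.88726537 248.17135369]
    22 [241.39243134 241.39146925]
```

```bash
python3 - <<'E'
from h import *
s=cam('scene');t=cam('top')
S=cv2.imread('pics/scene0.png');T=cv2.imread('pics/top0.png')
def crop(im,u0,u1,v0,v1,k,n):cv2.imwrite(n,cv2.resize(im[v0:v1,u0:u1],None,fx=k,fy=k,interpolation=cv2.INTER_CUBIC))
crop(S,315,380,220,278,12,'pics/h_s.png');crop(T,205,265,138,194,12,'pics/h_t.png')
E
```

```text
(no output)
```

View pics/h_s.png

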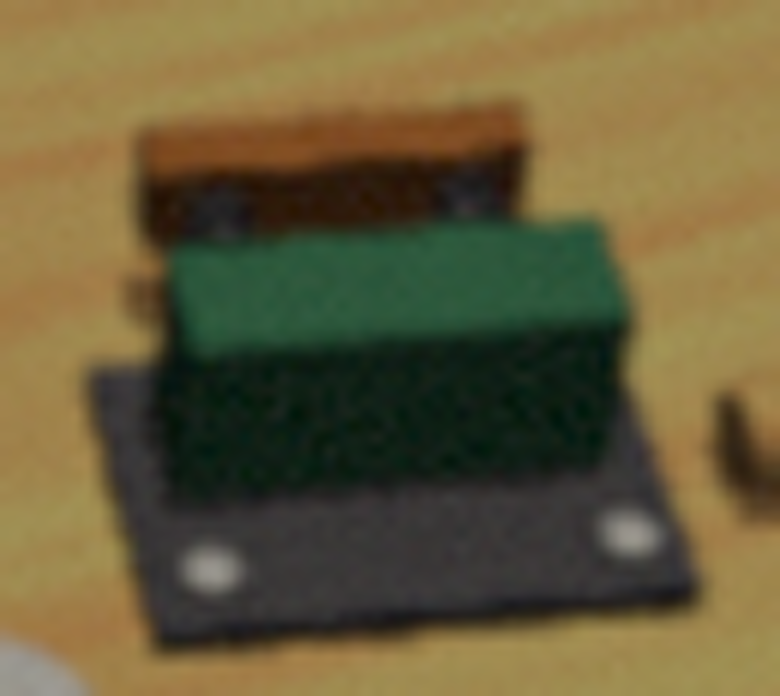

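View pics/h_t.png

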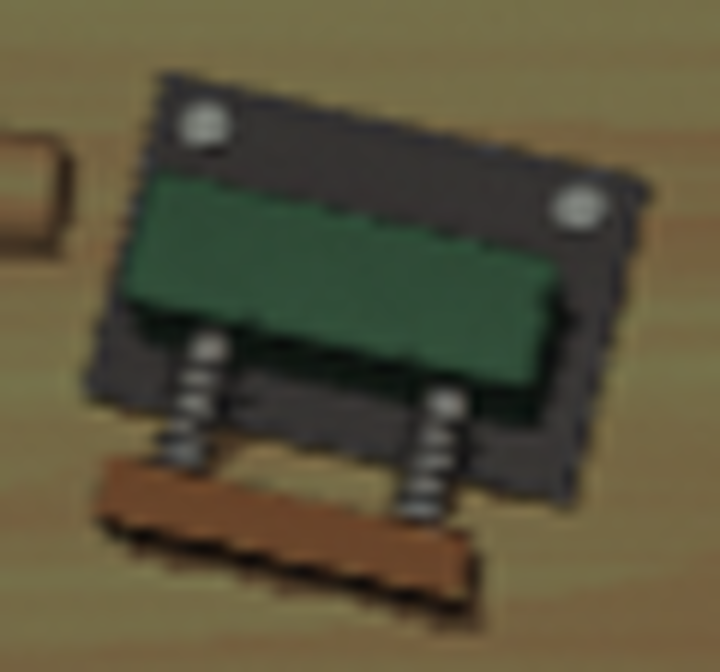

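```bash
cat > tri.py <<'E'
from h import *
s=cam('scene');t=cam('top')
def tri(a,b):
    A=[];B=[]
    for c,(u,v) in((s,a),(t,b)):
        R=np.array(c['R']);o=-R.T@np.array(c['t']);d=R.T@np.array([(u-c['cx'])/c['f'],(v-c['cy'])/c['f'],1.]);d/=np.linalg.norm(d)
        M=np.eye(3)-np.outer(d,d);A.append(M);B.append(M@o)
    X=np.linalg.solve(A[0]+A[1],B[0]+B[1]);return X
E
python3 - <<'E'
from tri import *
zs=lambda X,Y:(315+(X+.5)/12-.5,220+(Y+.5)/12-.5)
zt=lambda X,Y:(205+(X+.5)/12-.5,138+(Y+.5)/12-.5)
L=[('bolt+y',(630,531),(205,125),.01),('bolt-y',(212,569),(580,207),.01),
('bar f-',(145,130),(468,600),.042),('bar f+',(522,105),(100,515),.042),('bar b-',(150,180),(468,535),.042),('bar b+',(525,150),(105,460),.042),
('g f-',(172,255),(535,385),.052),('g f+',(602,225),(130,302),.052),('g b+',(628,325),(155,180),.052),('g b-',(188,350),(558,262),.052)]
for n,a,b,z in L:
    a=zs(*a);b=zt(*b);X=tri(a,b);print(n,(X*1000).round(1),'reproj',(proj(s,X)-a).round(2),(proj(t,X)-b).round(2),'sc',(ray(s,*a,z)*1000).round(1)[:2],'top',(ray(t,*b,z)*1000).round(1)[:2])
E
```

```text
bolt+y [754.6 104.   11. ] reproj [-0.68  0.07] [-0.56 -0.26] sc [754.1 106.2] top [754.2 102.7]
bolt-y [735.7  22.2  10.9] reproj [-0.71  0.05] [-0.59 -0.24] sc [735.3  24.3] top [735.3  20.7]
bar f- [642.9  46.1  39.8] reproj [-1.37  0.11] [-1.24 -0.5 ] sc [645.9  48.2] top [641.2  42.8]
bar f+ [661.7 123.4  39. ] reproj [-1.13  0.12] [-1.   -0.45] sc [665.1 124.4] top [659.9 120.5]
bar b- [656.3  43.9  38.4] reproj [-0.36  0.03] [-0.33 -0.13] sc [659.9  42.9] top [655.2  42.9]
bar b+ [673.1 120.7  37.4] reproj [-0.27  0.03] [-0.24 -0.11] sc [677.6 118.6] top [671.8 119.6]
g f- [687.2  31.3  48.8] reproj [-1.29  0.1 ] [-1.12 -0.46] sc [690.9  32.7] top [685.2  28.3]
g f+ [706.3 117.   46.4] reproj [-1.25  0.13] [-1.08 -0.5 ] sc [712.  116.6] top [703.5 113.7]
g b+ [732.6 110.8  45. ] reproj [-0.59  0.06] [-0.5  -0.23] sc [739.1 108. ] top [730.1 108.8]
g b- [713.2  24.8  48.9] reproj [-0.52  0.04] [-0.44 -0.18] sc [716.3  24.4] top [711.8  23.6]
```

Call:
jog_arm(deltas=[0, 0, 0, -0.006, 0.013, 0, 30, 0, 0, 0, 0.008, -0.0018, 0, 30, 0, 0, 0, 0.012, -0.0028, 0, 30, 0, 0, 0, 0.012, -0.0028, 0, 30, 0, 0, 0, 0, 0, 0, 30])

```text
time_s: 13.85
position: [0.6249, 0.0924, 0.1966]
ee_rot: [[-0.225, -0.974, -0.003], [-0.974, 0.225, 0.002], [-0.001, 0.004, -1.0]]
wrist_force: [-7.4, 4.1, 1.6]
width: 0.0418
```

```bash
python3 look2.py i
```

```text
13.95 [0.6246 0.0924 0.1966] [-6.4  3.8  1.9] 0.04207935755235644
```

View pics/i_scene.png

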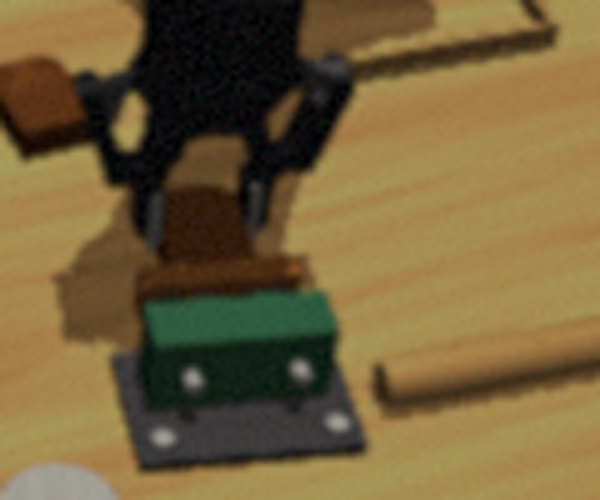

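```bash
python3 - <<'E'
from h import *
s=cam('scene')
i=cv2.cvtColor(s['image'],cv2.COLOR_RGB2BGR)[210:250,320:370]
cv2.imwrite('pics/j.png',cv2.resize(i,None,fx=15,fy=15,interpolation=cv2.INTER_CUBIC))
q=bot.get_state()['position'][:2];d=np.array([.9744,-.225]);n=np.array([.225,.9744])
for a in(-22,22):
  for b in(0,30,36):
    p=proj(s,[*(q+d*b/1000+n*a/1000),.040]);print(a,b,((p-[320,210]+.5)*15).round(0))
E
```

```text
-22 0 [165. 192.]
-22 30 [203. 312.]
-22 36 [211. 336.]
22 0 [423. 171.]
22 30 [465. 290.]
22 36 [474. 315.]
```

View pics/j.png

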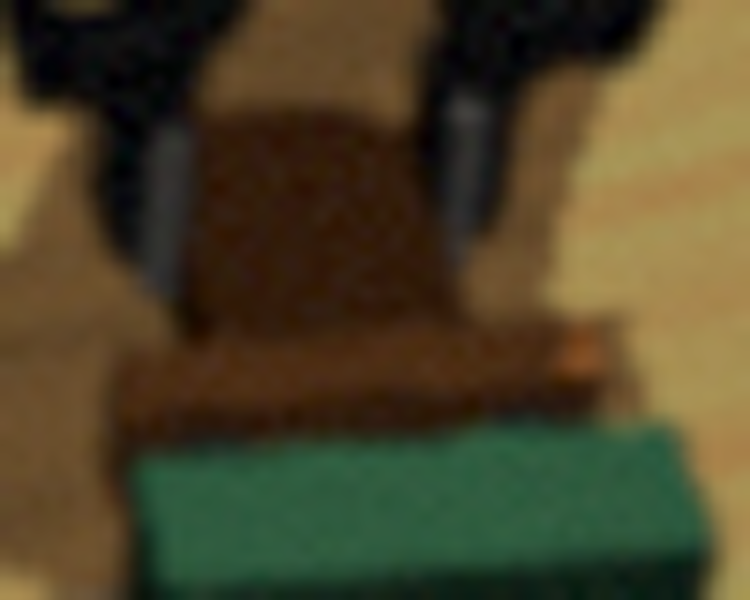

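Call:
jog_arm(deltas=[0, 0, 0, 0, 0, 0, 30, 0, 0, 0, 0, 0, 0, 30, 0, 0, 0, 0, 0, 0, 30, 0, 0, 0, 0, 0, 0, 30, 0, 0, 0, 0, 0, 0, 30, 0, 0, 0, 0, 0, 0, 30, 0, 0, 0, 0, 0, 0, 30, 0, 0, 0, 0, 0, 0, 30, 0, 0, 0, -0.03, 0.007, 0, 30, 0, 0, 0, -0.04, 0.0092, 0, 30, 0, 0, 0, -0.04, 0.0092, 0.05, 30, 0, 0, 0.2, 0, 0, 0.07, 30])

```text
time_s: 15.5
position: [0.5797, 0.1023, 0.2461]
ee_rot: [[-0.067, -0.998, -0.002], [-0.998, 0.067, -0.0], [0.001, 0.002, -1.0]]
wrist_force: [0.5, -0.0, 0.2]
width: 0.0421
```

Call:
jog_arm(deltas=[0, 0, 0.23, 0, 0, 0, 30, 0, 0, 0.23, 0, 0, 0, 30, 0, 0, 0.23, 0, 0, 0, 30, 0, 0, 0.23, 0, 0, 0, 30, 0, 0, 0.23, 0, 0, 0, 30, 0, 0, 0.23, 0, 0, 0, 30, 0, 0, 0.23, 0, 0, 0, 30, 0, 0, 0.23, 0, 0, 0, 30, 0, 0, 0.23, 0, 0, 0, 30, 0, 0, 0.23, 0, 0, 0, 30, 0, 0, 0.23, 0, 0, 0, 30, 0, 0, 0.23, 0, 0, 0, 30])

```text
time_s: 17.0
position: [0.5811, 0.1017, 0.2465]
ee_rot: [[0.862, 0.508, 0.002], [0.508, -0.862, -0.001], [0.001, 0.002, -1.0]]
wrist_force: [0.0, 0.7, -1.2]
width: 0.0423
```

Call:
jog_arm(deltas=[0, 0, 0.23, 0, 0, 0, 30, 0, 0, 0.23, 0, 0, 0, 30, 0, 0, 0.23, 0, 0, 0, 30, 0, 0, 0.23, 0, 0, 0, 30, 0, 0, 0.12, 0, 0, 0, 30, 0, 0, 0, 0, 0, 0, 30])

```text
time_s: 17.75
position: [0.5812, 0.1015, 0.2462]
ee_rot: [[0.226, 0.974, 0.002], [0.974, -0.226, -0.001], [-0.001, 0.002, -1.0]]
wrist_force: [0.3, 0.2, -1.0]
width: 0.0418
```

```bash
python3 look.py k;python3 - <<'E'
from h import *
print(bot.get_state()['joints'].round(2))
E
```

```text
17.85 [0.5813 0.1018 0.2458] [ 0.4  0.4 -0.3] 0.04228970438633621
[-0.21  0.65 -0.09  2.03  0.12  0.46  0.95]
```

View pics/k_scene.png

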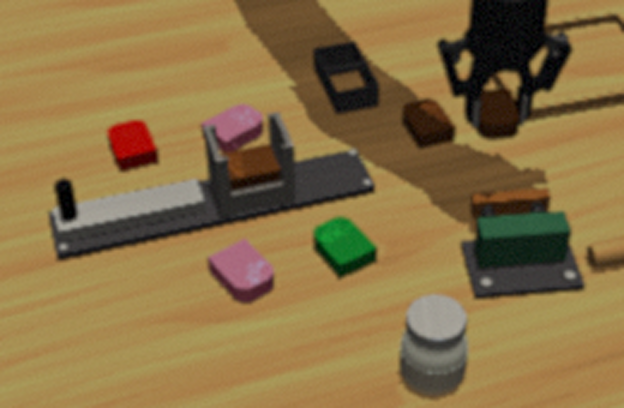

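Call:
jog_arm(deltas=[0, 0, 0, 0.0, 0.002, -0.06, 30, 0, 0, 0, 0.0, 0, -0.062, 30, 0, 0, 0, 0.03, -0.007, 0, 30, 0, 0, 0, 0.03, -0.007, 0, 30, 0, 0, 0, 0.03, -0.007, 0, 30, 0, 0, 0, 0.03, -0.007, 0, 30, 0, 0, 0, 0.012, -0.0028, 0, 30, 0, 0, 0, 0.008, -0.0018, 0, 30, 0, 0, 0, 0, 0, 0, 30])

```text
time_s: 18.98
position: [0.6368, 0.0898, 0.1961]
ee_rot: [[0.225, 0.974, -0.002], [0.974, -0.225, -0.0], [-0.001, -0.002, -1.0]]
wrist_force: [-4.2, 0.3, 1.6]
width: 0.0419
```

Call:
jog_arm(deltas=[0, 0, 0, 0.011, -0.0022, 0, 30, 0, 0, 0, 0, 0, 0, 30])

```text
time_s: 19.23
position: [0.6407, 0.0891, 0.1959]
ee_rot: [[0.225, 0.974, -0.003], [0.974, -0.225, -0.0], [-0.001, -0.003, -1.0]]
wrist_force: [-7.5, 0.9, 2.8]
width: 0.0418
```

```bash
cat > zb.py <<'E'
import sys
from h import *
s=cam('scene')
i=cv2.cvtColor(s['image'],cv2.COLOR_RGB2BGR)[210:250,320:370]
cv2.imwrite('pics/%s.png'%sys.argv[1],cv2.resize(i,None,fx=15,fy=15,interpolation=cv2.INTER_CUBIC))
st=bot.get_state();q=st['position'][:2];d=np.array([.9744,-.225]);n=np.array([.225,.9744]);o=q-[.6535,.0855];F=st['wrist_force'][:2]
R=st['ee_rot']
print(st['time_s'],'along',(o@d*1000).round(1),'lat',(o@n*1000).round(1),'z',st['position'][2].round(4),'F along',(F@d).round(1),'lat',(F@n).round(1),'yaw',np.degrees(np.arctan2(R[1,0],R[0,0])).round(2),st['width'])
E
python3 zb.py l
```

```text
19.275 along -13.4 lat 0.6 z 0.196 F along -8.2 lat -0.6 yaw 77.01 0.04235694777429114
```

View pics/l.png

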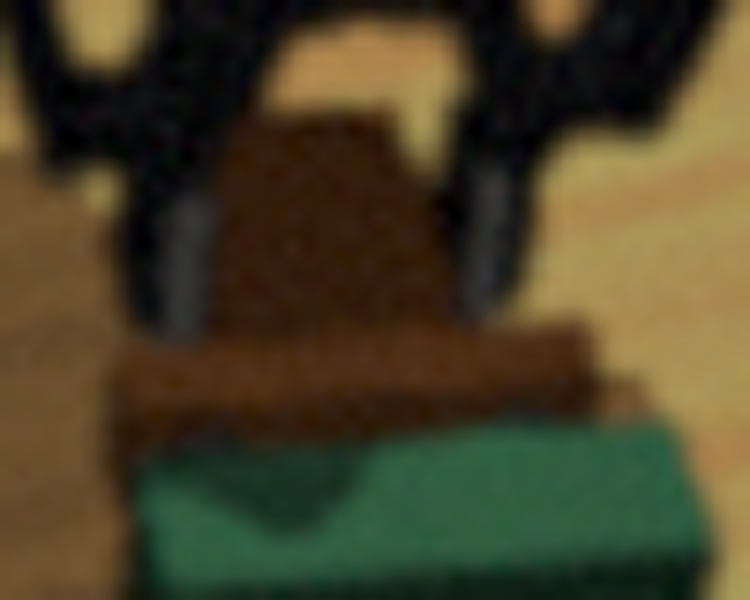

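Call:
jog_arm(deltas=[0, 0, 0, 0, 0, 0, 30, 0, 0, 0, 0, 0, 0, 30, 0, 0, 0, 0, 0, 0, 30, 0, 0, 0, 0, 0, 0, 30, 0, 0, 0, 0, 0, 0, 30, 0, 0, 0, 0, 0, 0, 30, 0, 0, 0, 0, 0, 0, 30, 0, 0, 0, 0, 0, 0, 30, 0, 0, 0, -0.03, 0.007, 0, 30, 0, 0, 0, -0.05, 0.0115, 0, 30, 0, 0, 0, -0.08, 0.02, 0.06, 30, 0, 0, 0, -0.08, 0.1, 0.08, 30])

```text
time_s: 20.78
position: [0.5452, 0.1425, 0.2523]
ee_rot: [[0.229, 0.973, 0.0], [0.973, -0.229, -0.001], [-0.001, 0.001, -1.0]]
wrist_force: [0.6, 1.6, -0.2]
width: 0.0424
```

```bash
cat > tray.py <<'E'
from h import *
import sys
for n in('top','scene'):
    c=cam(n);hsv=cv2.cvtColor(c['image'],cv2.COLOR_RGB2HSV).astype(int)
    i=cv2.cvtColor(c['image'],cv2.COLOR_RGB2BGR)
    b=(220,325,90,215) if n=='top' else (140,215,310,430)
    cv2.imwrite(f'pics/{sys.argv[1]}_{n}.png',cv2.resize(i[b[0]:b[1],b[2]:b[3]],None,fx=6,fy=6,interpolation=cv2.INTER_CUBIC))
E
python3 tray.py m
```

```text
(no output)
```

View pics/m_top.png

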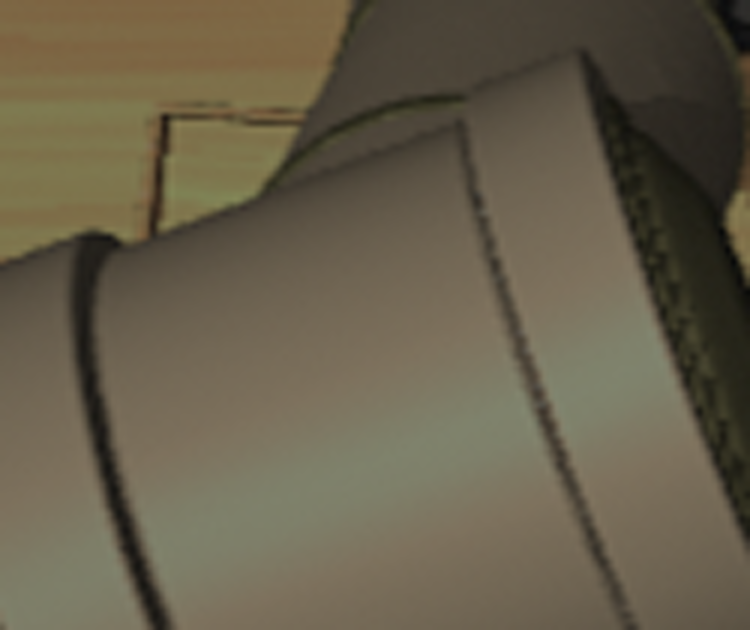

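View pics/m_scene.png

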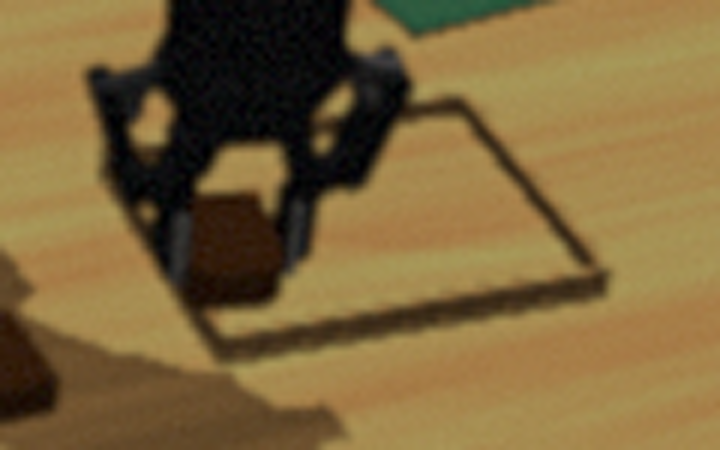

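```bash
python3 - <<'E'
from tri import *
zs=lambda X,Y:(310+(X+.5)/6-.5,140+(Y+.5)/6-.5)
zt=lambda X,Y:(100+(X+.5)/2.5-.5,130+(Y+.5)/2.5-.5)
for n,p in dict(farxNegy=(218,345),farxPosy=(603,272),nearxPosy=(457,100)).items():print('sc',n,(ray(s,*zs(*p),.018)*1000).round(1)[:2])
for n,p in dict(TL=(42,270),TR=(238,283),BR=(221,438),BL=(25,425)).items():print('top0',n,(ray(t,*zt(*p),.018)*1000).round(1)[:2])
print('top now TL',(ray(t,116.75,237.4,.018)*1000).round(1))
E
```

```text
sc farxNegy [516.4 167. ]
sc farxPosy [527.4 363.5]
sc nearxPosy [375.6 371.7]
top0 TL [518.6 363.8]
top0 TR [504.1 166.1]
top0 BR [350.6 179.7]
top0 BL [364.8 373.2]
top now TL [519.3 363.2  18. ]
```

Call:
jog_arm(deltas=[0, 0, 0.042, -0.066, 0.0887, 0, 30, 0, 0, 0.042, -0.066, 0.0887, 0, 30, 0, 0, 0.042, -0.066, 0.0887, 0, 30, 0, 0, 0.042, -0.066, 0.0887, 0, 30, 0, 0, 0.042, -0.066, 0.0887, -0.03, 30, 0, 0, 0, 0, 0, -0.07, 30, 0, 0, 0, 0, 0, -0.05, 30, 0, 0, 0, 0, 0, -0.02, 30, 0, 0, 0, 0, 0, 0, 30])

```text
time_s: 22.1
position: [0.4144, 0.3213, 0.1837]
ee_rot: [[0.063, 0.998, -0.0], [0.998, -0.063, -0.001], [-0.001, -0.0, -1.0]]
wrist_force: [0.0, 0.1, -0.5]
width: 0.0419
```

```bash
python3 tray.py n
```

```text
(no output)
```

View pics/n_scene.png

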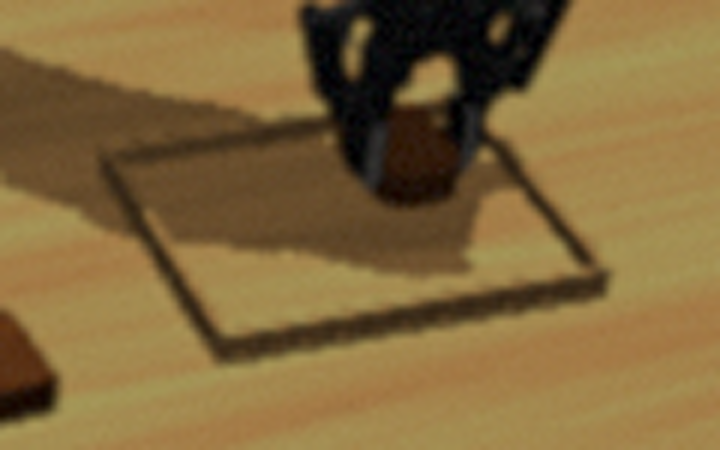

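Call:
jog_arm(deltas=[0, 0, 0, 0.01, 0, 0, 30, 0, 0, 0, 0.01, 0, -0.003, 30, 0, 0, 0, 0, 0, 0, 65, 0, 0, 0, 0, 0, 0, 65, 0, 0, 0, 0, 0, 0, 65, 0, 0, 0, 0, 0, 0.06, 65, 0, 0, 0, 0, 0, 0.1, 65, 0, 0, 0, 0, 0, 0.1, 65])

```text
time_s: 23.2
position: [0.4217, 0.3217, 0.288]
ee_rot: [[0.062, 0.998, -0.001], [0.998, -0.062, -0.001], [-0.001, -0.001, -1.0]]
wrist_force: [0.2, 0.6, -0.2]
width: 0.0558
```

```bash
python3 tray.py o
```

```text
(no output)
```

View pics/o_scene.png

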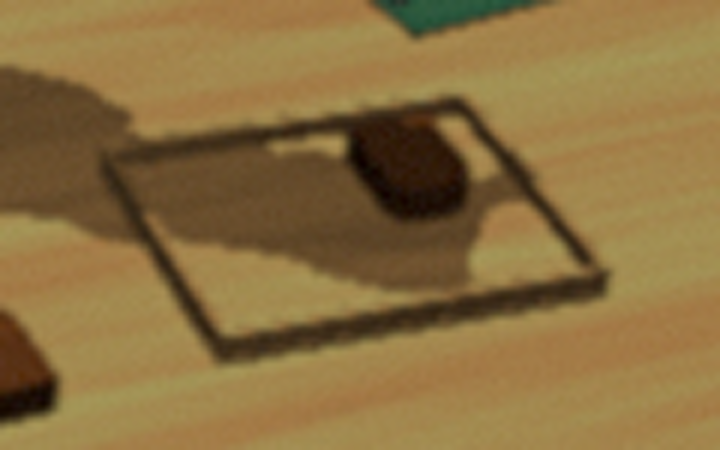

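Call:
jog_arm(deltas=[0, 0, -0.16, 0.021, -0.137, 0, 60, 0, 0, -0.16, 0.021, -0.137, 0, 60, 0, 0, -0.16, 0.021, -0.137, 0, 60, 0, 0, -0.16, 0.021, -0.137, 0, 60, 0, 0, -0.16, 0.021, -0.137, 0, 60, 0, 0, -0.16, 0.021, -0.137, 0, 60, 0, 0, -0.16, 0.021, -0.137, 0, 60, 0, 0, -0.16, 0.021, -0.137, 0, 60, 0, 0, -0.16, 0.021, -0.137, 0, 60, 0, 0, -0.16, 0.021, -0.137, 0, 60, 0, 0, -0.16, 0.021, -0.137, 0, 60, 0, 0, -0.16, 0.021, -0.137, 0, 60])

```text
time_s: 24.8
position: [0.5226, -0.3375, 0.2863]
ee_rot: [[1.0, -0.003, -0.001], [-0.003, -1.0, 0.0], [-0.001, -0.0, -1.0]]
wrist_force: [1.0, 0.0, -0.1]
width: 0.0514
```

Call:
jog_arm(deltas=[0, 0, -0.03, 0, 0.002, -0.08, 60, 0, 0, 0, 0, 0, -0.09, 60, 0, 0, 0, 0, 0, -0.02, 60, 0, 0, 0, 0, 0, 0, 0, 0, 0, 0, 0, 0, 0, 0, 0, 0, 0, 0, 0, 0, 0, 0, 0, 0, 0, 0, 0, 0], squeeze=40)

```text
time_s: 25.68
position: [0.5229, -0.3352, 0.2121]
ee_rot: [[1.0, -0.023, 0.001], [-0.023, -1.0, -0.001], [0.001, 0.001, -1.0]]
wrist_force: [-1.7, 0.9, 5.8]
width: 0.0171
```

Call:
jog_arm(deltas=[0, 0, 0, 0.001, 0.03, 0, 0, 0, 0, 0, 0.001, 0.03, 0, 0, 0, 0, 0, 0.001, 0.03, 0, 0, 0, 0, 0, 0.001, 0.03, 0, 0, 0, 0, 0, 0.001, 0.03, 0, 0, 0, 0, 0, 0.001, 0.03, 0, 0, 0, 0, 0, 0.001, 0.02, 0, 0, 0, 0, 0, 0.001, 0.02, 0, 0, 0, 0, 0, 0.001, 0.02, 0, 0, 0, 0, 0, 0, 0.02, 0, 0, 0, 0, 0, 0, 0.01, 0, 0, 0, 0, 0, 0, 0.004, 0, 0])

```text
time_s: 27.18
position: [0.5265, -0.2252, 0.2121]
ee_rot: [[1.0, -0.023, 0.002], [-0.023, -1.0, -0.001], [0.002, 0.001, -1.0]]
wrist_force: [-1.0, -2.0, 11.0]
width: 0.017
```

```bash
python3 look.py p
```

```text
27.275 [ 0.5265 -0.2253  0.2121] [-0.5 -1.2 10.6] 0.016987136837476293
```

View pics/p_scene.png

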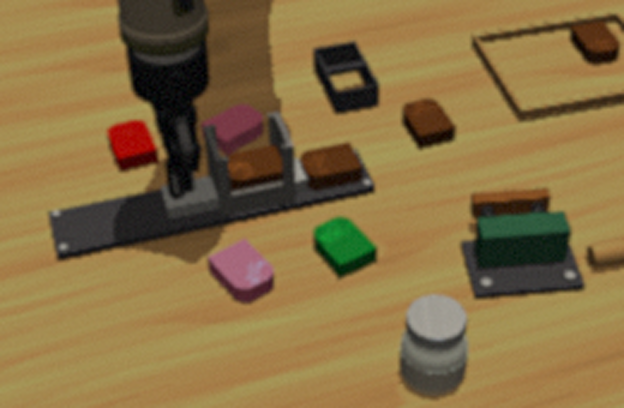

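Call:
jog_arm(deltas=[0, 0, 0, -0.001, -0.032, 0, 0, 0, 0, 0, -0.001, -0.032, 0, 0, 0, 0, 0, -0.001, -0.032, 0, 0, 0, 0, 0, -0.001, -0.032, 0, 0, 0, 0, 0, -0.001, -0.032, 0, 0, 0, 0, 0, -0.001, -0.032, 0, 0, 0, 0, 0, -0.001, -0.032, 0, 0, 0, 0, 0, -0.001, -0.032, 0, 0, 0, 0, 0, -0.001, -0.03, 0, 0, 0, 0, 0, 0, 0, 0, 0])

```text
time_s: 28.52
position: [0.5232, -0.3364, 0.2121]
ee_rot: [[1.0, -0.02, -0.001], [-0.02, -1.0, 0.006], [-0.001, -0.006, -1.0]]
wrist_force: [-2.2, 12.6, 17.5]
width: 0.0169
```

```bash
python3 - <<'E'
import cv2
i=cv2.imread('pics/p_top.png')[205:290,395:460];cv2.imwrite('pics/p2.png',cv2.resize(i,None,fx=8,fy=8))
E
```

```text
(no output)
```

View pics/p2.png

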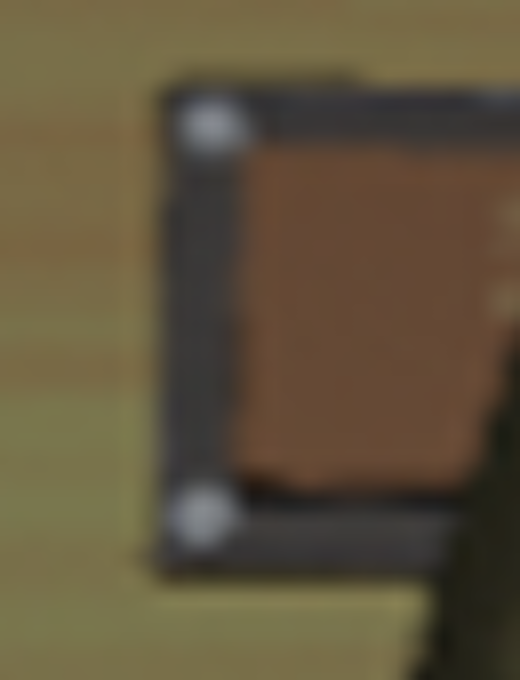

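Call:
jog_arm(deltas=[0, 0, 0, 0, 0.008, 0, 60, 0, 0, 0, 0, 0, 0, 60, 0, 0, 0, 0, 0, 0, 60, 0, 0, 0, 0, 0, 0.1, 70, 0, 0, 0, 0, 0, 0.12, 70, 0, 0, 0, 0, 0.1, 0, 70, 0, 0, 0, 0.004, 0.14, 0, 70, 0, 0, 0, 0.005, 0.14, 0, 70, 0, 0, 0, 0.005, 0.14, 0, 70, 0, 0, 0, 0.005, 0.14, 0, 70, 0, 0, 0, 0, 0, 0, 70, 0, 0, 0, 0, 0, 0, 70])

```text
time_s: 30.02
position: [0.5304, -0.073, 0.2991]
ee_rot: [[1.0, -0.023, 0.0], [-0.023, -1.0, -0.001], [0.0, 0.001, -1.0]]
wrist_force: [0.1, -0.6, 0.8]
width: 0.0597
```

```bash
python3 look.py q
```

```text
30.125 [ 0.5302 -0.0742  0.2991] [-0.  -1.  -0.8] 0.05951390974607912
```

View pics/q_scene.png

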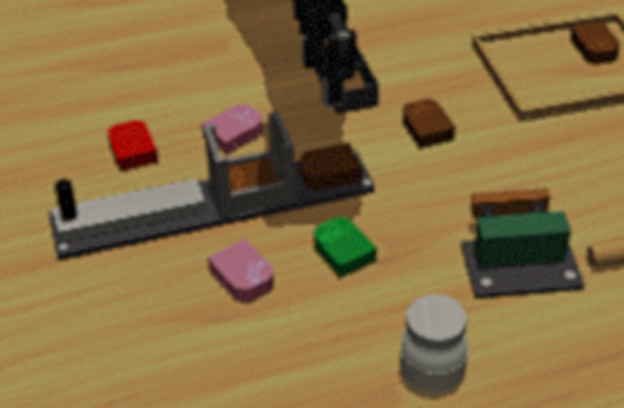

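Call:
jog_arm(deltas=[0, 0, -0.01, 0.002, 0.0175, -0.09, 70, 0, 0, 0, 0, 0, -0.1, 70, 0, 0, 0, 0, 0, -0.07, 70, 0, 0, 0, 0, 0, -0.02, 70, 0, 0, 0, 0, 0, 0, 30, 0, 0, 0, 0, 0, 0, 30, 0, 0, 0, 0, 0, 0, 30, 0, 0, 0, 0, 0, 0, 30], squeeze=80)

```text
time_s: 31.12
position: [0.5313, -0.0656, 0.1877]
ee_rot: [[1.0, -0.031, 0.001], [-0.031, -1.0, -0.0], [0.001, 0.0, -1.0]]
wrist_force: [-0.6, -0.9, -1.1]
width: 0.0421
```

Call:
jog_arm(deltas=[0, 0, 0, 0, 0, 0.08, 30, 0, 0, -0.1, 0.02, 0.06, 0.1, 30, 0, 0, -0.22, 0.0225, 0.06, 0, 30, 0, 0, -0.22, 0.022, 0.06, 0, 30, 0, 0, -0.22, 0.022, 0.06, 0, 30, 0, 0, -0.22, 0.022, 0.06, 0, 30, 0, 0, -0.22, 0.022, 0.06, 0, 30, 0, 0, -0.22, 0, 0.06, 0, 30, 0, 0, -0.22, 0, 0, 0, 30, 0, 0, -0.22, 0, 0, 0, 30, 0, 0, -0.22, 0, 0, -0.06, 30, 0, 0, -0.169, 0, 0, -0.08, 30])

```text
time_s: 32.62
position: [0.5835, 0.103, 0.2031]
ee_rot: [[-0.228, -0.974, 0.002], [-0.974, 0.228, 0.001], [-0.001, -0.001, -1.0]]
wrist_force: [1.6, 0.8, -1.5]
width: 0.0418
```

```bash
python3 zb.py r; python3 look.py r
```

```text
32.675 along -73.3 lat 1.3 z 0.1992 F along -2.0 lat 0.7 yaw -103.48 0.041857074020219154
32.775 [0.5828 0.1025 0.2023] [ 0.1 -0.2  0. ] 0.04201209229119365
```

View pics/r_scene.png

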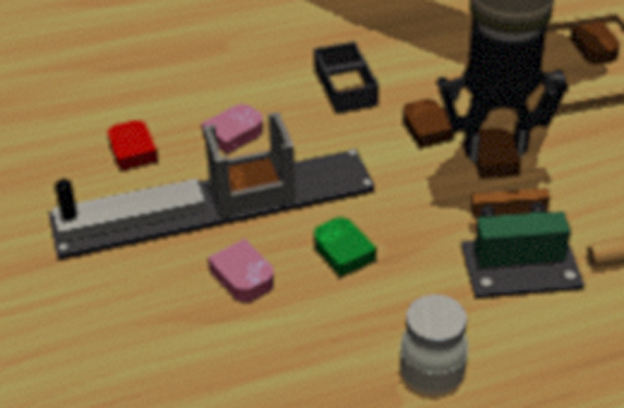

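Call:
jog_arm(deltas=[0, 0, 0, 0, 0, -0.013, 30, 0, 0, 0, 0.03, -0.007, 0, 30, 0, 0, 0, 0.03, -0.007, 0, 30, 0, 0, 0, 0.03, -0.007, 0, 30, 0, 0, 0, 0.018, -0.0042, 0, 30, 0, 0, 0, 0.01, -0.0023, 0, 30, 0, 0, 0, 0, 0, 0, 30])

```text
time_s: 33.65
position: [0.6299, 0.0914, 0.1975]
ee_rot: [[-0.224, -0.975, -0.002], [-0.975, 0.224, 0.0], [0.0, 0.002, -1.0]]
wrist_force: [-4.4, 0.8, 0.5]
width: 0.0421
```

```bash
python3 zb.py s
```

```text
33.7 along -24.5 lat 0.4 z 0.1976 F along -4.5 lat -0.9 yaw -102.97 0.04218340596192093
```

View pics/s.png

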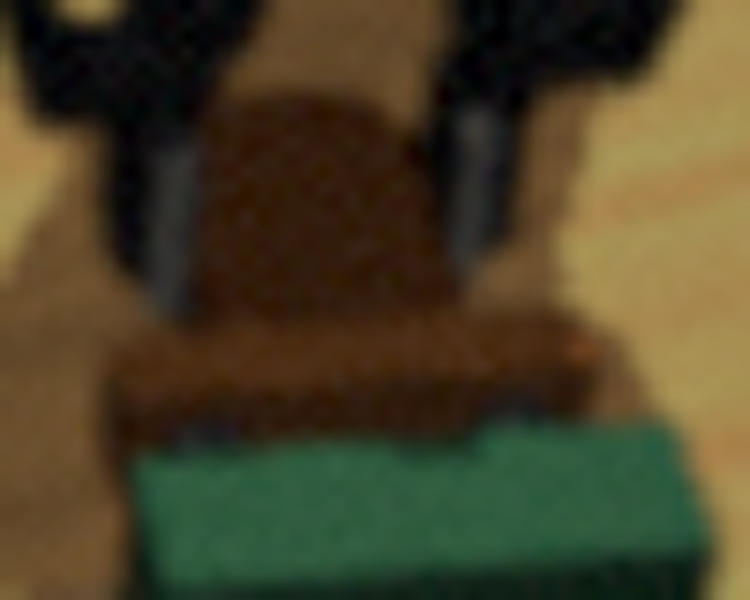

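Call:
jog_arm(deltas=[0, 0, 0, 0.0105, -0.0022, 0, 30, 0, 0, 0, 0, 0, 0, 30, 0, 0, 0, 0, 0, 0, 30, 0, 0, 0, 0, 0, 0, 30, 0, 0, 0, 0, 0, 0, 30, 0, 0, 0, 0, 0, 0, 30, 0, 0, 0, 0, 0, 0, 30, 0, 0, 0, 0, 0, 0, 30, 0, 0, 0, 0, 0, 0, 30, 0, 0, 0, 0, 0, 0, 30, 0, 0, 0, 0, 0, 0, 30])

```text
time_s: 35.08
position: [0.6334, 0.0906, 0.1975]
ee_rot: [[-0.224, -0.974, -0.003], [-0.974, 0.224, 0.001], [0.0, 0.003, -1.0]]
wrist_force: [-7.5, 0.7, 2.6]
width: 0.042
```

```bash
python3 zb.py t
```

```text
35.125 along -20.7 lat 0.4 z 0.1976 F along -7.5 lat -0.5 yaw -102.97 0.042138770879107466
```

View pics/t.png

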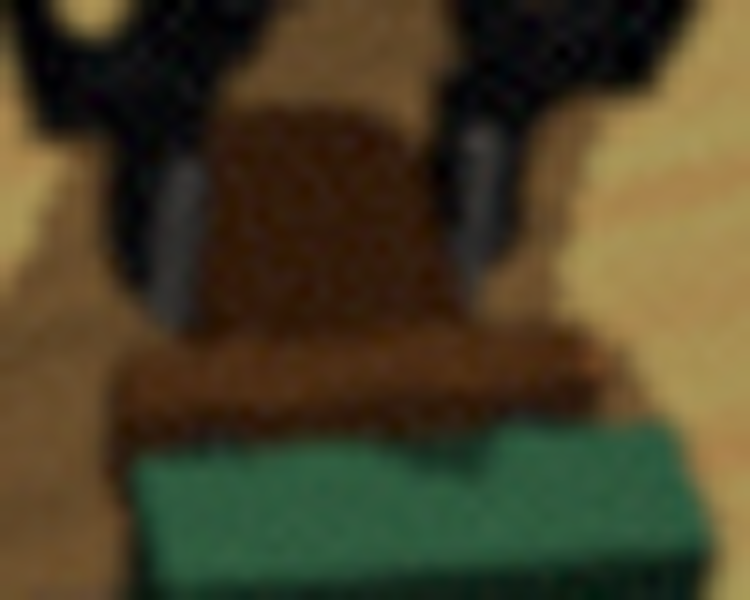

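Call:
jog_arm(deltas=[0, 0, 0, -0.03, 0.007, 0, 30, 0, 0, 0, -0.05, 0.0115, 0, 30, 0, 0, 0, -0.05, 0.0115, 0.05, 30, 0, 0, 0.2, 0, 0, 0.07, 30, 0, 0, 0.23, 0, 0, 0, 30, 0, 0, 0.23, 0, 0, 0, 30, 0, 0, 0.23, 0, 0, 0, 30, 0, 0, 0.23, 0, 0, 0, 30, 0, 0, 0.23, 0, 0, 0, 30, 0, 0, 0.23, 0, 0, 0, 30, 0, 0, 0.23, 0, 0, 0, 30, 0, 0, 0.23, 0, 0, 0, 30])

```text
time_s: 36.62
position: [0.5829, 0.1025, 0.2463]
ee_rot: [[0.982, -0.188, 0.003], [-0.188, -0.982, 0.0], [0.003, -0.001, -1.0]]
wrist_force: [-1.0, -1.1, -1.3]
width: 0.0422
```

Call:
jog_arm(deltas=[0, 0, 0.23, 0, 0, 0, 30, 0, 0, 0.23, 0, 0, 0, 30, 0, 0, 0.23, 0, 0, 0, 30, 0, 0, 0.23, 0, 0, 0, 30, 0, 0, 0.23, 0, 0, 0, 30, 0, 0, 0.23, 0, 0, 0, 30, 0, 0, 0.23, 0, 0, 0, 30, 0, 0, 0.23, 0, 0, -0.05, 30, 0, 0, 0.12, 0, 0, -0.06, 30, 0, 0, 0, 0, 0, 0, 30])

```text
time_s: 37.88
position: [0.5823, 0.1023, 0.2009]
ee_rot: [[0.225, 0.974, -0.001], [0.974, -0.225, 0.0], [-0.0, -0.001, -1.0]]
wrist_force: [-0.1, -0.2, -1.0]
width: 0.0422
```

```bash
python3 zb.py u; python3 look.py u
```

```text
37.925 along -72.8 lat 0.5 z 0.2018 F along -0.8 lat -0.3 yaw 76.89 0.04187847016129382
38.025 [0.583  0.1025 0.2027] [ 0.5  0.1 -0.5] 0.041969796656293634
```

View pics/u_scene.png

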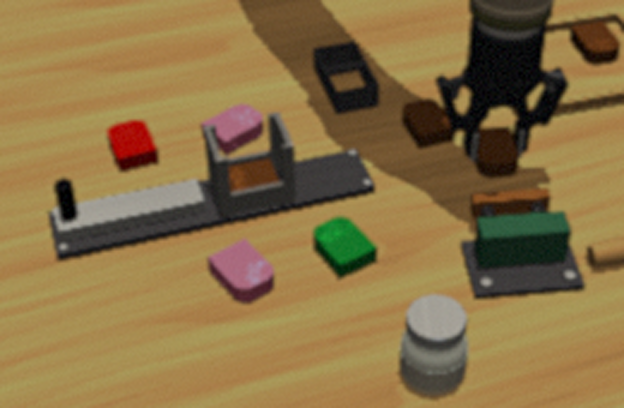

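Call:
jog_arm(deltas=[0, 0, 0, 0, 0, -0.012, 30, 0, 0, 0, 0.03, -0.007, 0, 30, 0, 0, 0, 0.03, -0.007, 0, 30, 0, 0, 0, 0.03, -0.007, 0, 30, 0, 0, 0, 0.014, -0.0033, 0, 30, 0, 0, 0, 0.008, -0.0018, 0, 30, 0, 0, 0, 0, 0, 0, 30])

```text
time_s: 38.9
position: [0.6269, 0.092, 0.1968]
ee_rot: [[0.224, 0.975, -0.002], [0.975, -0.224, -0.0], [-0.001, -0.002, -1.0]]
wrist_force: [-2.9, 0.2, 0.3]
width: 0.042
```

Call:
jog_arm(deltas=[0, 0, 0, 0.0165, -0.0036, 0, 30, 0, 0, 0, 0, 0, 0, 30, 0, 0, 0, 0, 0, 0, 30, 0, 0, 0, 0, 0, 0, 30, 0, 0, 0, 0, 0, 0, 30, 0, 0, 0, 0, 0, 0, 30, 0, 0, 0, 0, 0, 0, 30, 0, 0, 0, 0, 0, 0, 30, 0, 0, 0, 0, 0, 0, 30, 0, 0, 0, 0, 0, 0, 30, 0, 0, 0, 0, 0, 0, 30])

```text
time_s: 40.28
position: [0.6324, 0.0909, 0.1968]
ee_rot: [[0.224, 0.975, -0.004], [0.975, -0.224, -0.001], [-0.001, -0.004, -1.0]]
wrist_force: [-7.4, 1.0, 2.3]
width: 0.0419
```

```bash
python3 zb.py v;python3 tray.py v2
```

```text
40.325 along -21.7 lat 0.5 z 0.1968 F along -7.4 lat -0.6 yaw 77.07 0.04214314336018989
```

View pics/v.png

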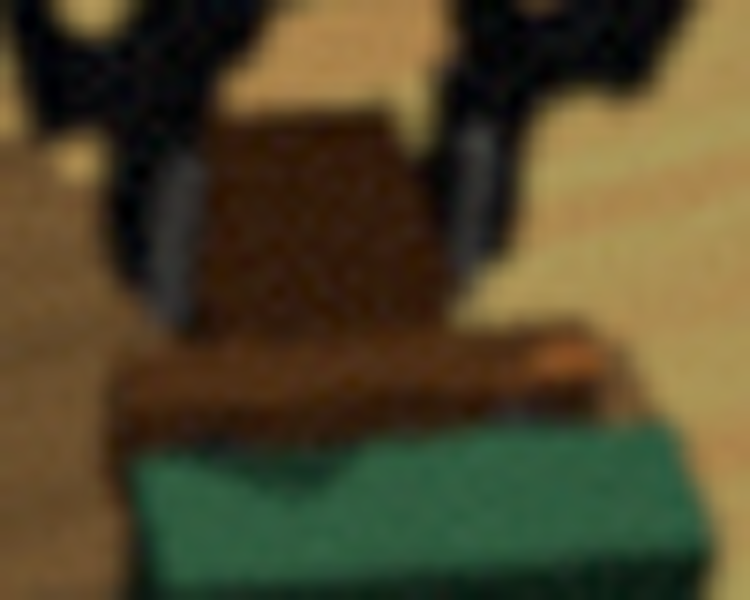

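View pics/v2_scene.png

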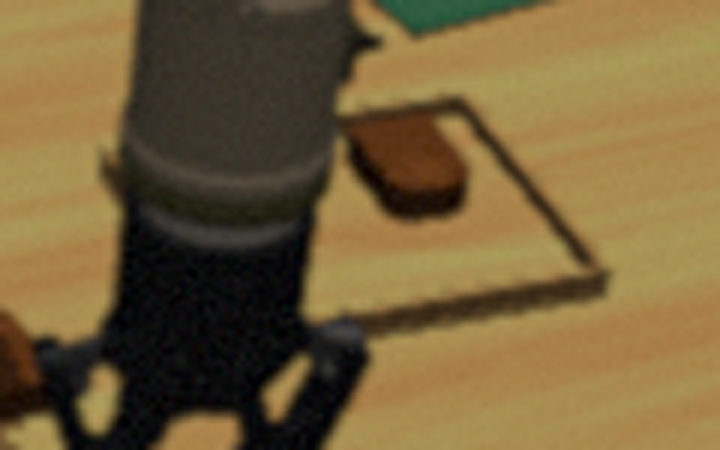

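Call:
jog_arm(deltas=[0, 0, 0, -0.03, 0.007, 0, 30, 0, 0, 0, -0.05, 0.0115, 0.05, 30, 0, 0, 0.03, 0, 0, 0.0825, 30, 0, 0, 0.035, -0.0592, 0.1094, 0, 30, 0, 0, 0.035, -0.0592, 0.1094, 0, 30, 0, 0, 0.035, -0.0592, 0.1094, 0, 30, 0, 0, 0.035, -0.0592, 0.1094, 0, 30, 0, 0, 0.035, -0.0592, 0.1094, 0, 30, 0, 0, 0, 0, 0, -0.07, 30, 0, 0, 0, 0, 0, -0.05, 30, 0, 0, 0, 0, 0, 0, 30])

```text
time_s: 41.8
position: [0.4832, 0.3169, 0.2012]
ee_rot: [[0.065, 0.998, -0.001], [0.998, -0.065, -0.001], [-0.001, -0.001, -1.0]]
wrist_force: [1.0, -0.2, -0.8]
width: 0.042
```

```bash
python3 tray.py w
```

```text
(no output)
```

View pics/w_scene.png

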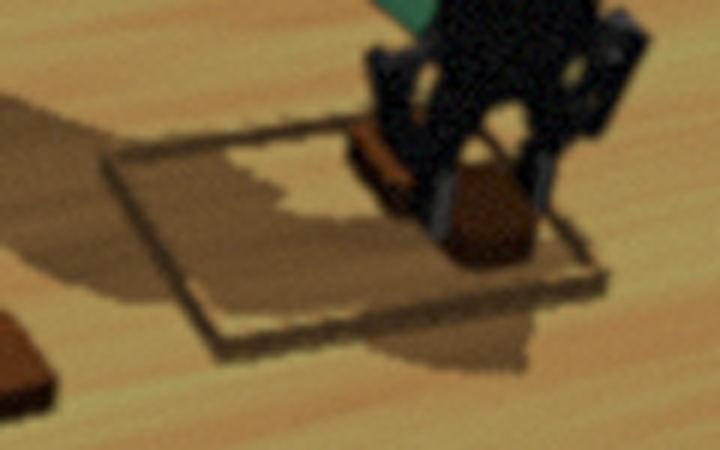

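Call:
jog_arm(deltas=[0, 0, 0, -0.005, 0, -0.03, 30, 0, 0, 0, 0, 0, -0.014, 30, 0, 0, 0, 0, 0, 0, 30, 0, 0, 0, 0, 0, 0, 63, 0, 0, 0, 0, 0, 0, 63, 0, 0, 0, 0, 0, 0, 63, 0, 0, 0, 0, 0, 0.06, 63, 0, 0, 0, 0, 0, 0.1, 63, 0, 0, 0, 0, 0, 0.1, 60])

```text
time_s: 43.02
position: [0.4817, 0.3166, 0.2894]
ee_rot: [[0.065, 0.998, -0.0], [0.998, -0.065, -0.0], [-0.0, -0.0, -1.0]]
wrist_force: [0.2, 1.0, 0.1]
width: 0.0513
```

```bash
python3 tray.py x
```

```text
(no output)
```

View pics/x_scene.png

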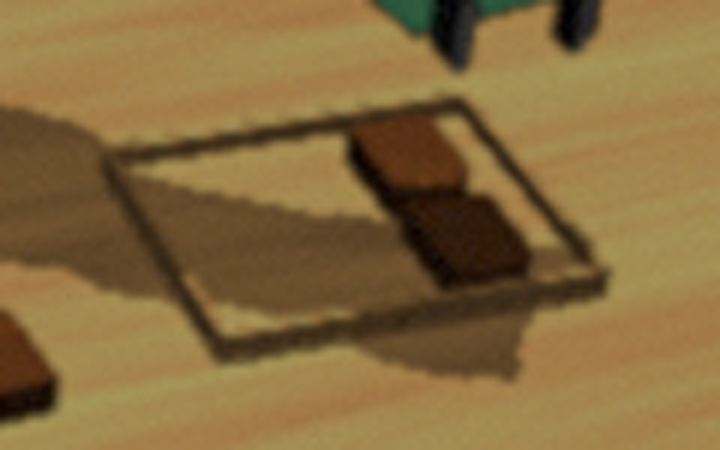

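Call:
jog_arm(deltas=[0, 0, -0.1622, 0.0086, -0.136, 0, 60, 0, 0, -0.1622, 0.0086, -0.136, 0, 60, 0, 0, -0.1622, 0.0086, -0.136, 0, 60, 0, 0, -0.1622, 0.0086, -0.136, 0, 60, 0, 0, -0.1622, 0.0086, -0.136, 0, 60, 0, 0, -0.1622, 0.0086, -0.136, 0, 60, 0, 0, -0.1622, 0.0086, -0.136, 0, 60, 0, 0, -0.1622, 0.0086, -0.136, 0, 60, 0, 0, -0.1622, 0.0086, -0.136, 0, 60, 0, 0, -0.1622, 0.0086, -0.136, 0, 60, 0, 0, -0.1622, 0.0086, -0.136, 0, 60, 0, 0, -0.1622, 0.0086, -0.136, 0, 60])

```text
time_s: 44.62
position: [0.5228, -0.3379, 0.288]
ee_rot: [[1.0, -0.028, -0.0], [-0.028, -1.0, -0.0], [-0.0, 0.0, -1.0]]
wrist_force: [1.4, 0.2, 0.0]
width: 0.051
```

Call:
jog_arm(deltas=[0, 0, 0, 0, 0, 0, 60, 0, 0, 0, 0, 0, -0.08, 60, 0, 0, 0, 0, 0, -0.09, 60, 0, 0, 0, 0, 0, -0.023, 60, 0, 0, 0, 0, 0, 0, 60])

```text
time_s: 45.25
position: [0.523, -0.3357, 0.2109]
ee_rot: [[1.0, -0.023, -0.001], [-0.023, -1.0, 0.001], [-0.001, -0.001, -1.0]]
wrist_force: [-0.7, -0.1, -0.4]
width: 0.0514
```

Call:
jog_arm(deltas=[0, 0, 0, 0, 0, 0, 0, 0, 0, 0, 0, 0, 0, 0, 0, 0, 0, 0, 0, 0, 0, 0, 0, 0, 0, 0, 0, 0], squeeze=40)

```text
time_s: 45.75
position: [0.523, -0.3362, 0.2126]
ee_rot: [[1.0, -0.023, 0.001], [-0.023, -1.0, -0.001], [0.001, 0.001, -1.0]]
wrist_force: [-1.7, 1.1, 5.7]
width: 0.0173
```

Call:
jog_arm(deltas=[0, 0, 0, 0.001, 0.03, 0, 0, 0, 0, 0, 0.001, 0.03, 0, 0, 0, 0, 0, 0.001, 0.03, 0, 0, 0, 0, 0, 0.001, 0.03, 0, 0, 0, 0, 0, 0.001, 0.03, 0, 0, 0, 0, 0, 0.001, 0.03, 0, 0, 0, 0, 0, 0.001, 0.02, 0, 0, 0, 0, 0, 0.001, 0.02, 0, 0, 0, 0, 0, 0.001, 0.02, 0, 0, 0, 0, 0, 0, 0.02, 0, 0, 0, 0, 0, 0, 0.01, 0, 0, 0, 0, 0, 0, 0.005, 0, 0])

```text
time_s: 47.25
position: [0.5265, -0.2261, 0.2125]
ee_rot: [[1.0, -0.024, 0.002], [-0.024, -1.0, -0.001], [0.002, 0.001, -1.0]]
wrist_force: [-2.7, -6.7, 7.7]
width: 0.017
```

```bash
python3 look.py y; python3 - <<'E'
import cv2
i=cv2.imread('pics/y_top.png')[205:290,395:460];cv2.imwrite('pics/y2.png',cv2.resize(i,None,fx=8,fy=8))
E
```

```text
47.35 [ 0.5265 -0.2261  0.2125] [-1.7 -1.7 10.7] 0.016664999520279646
```

View pics/y_scene.png

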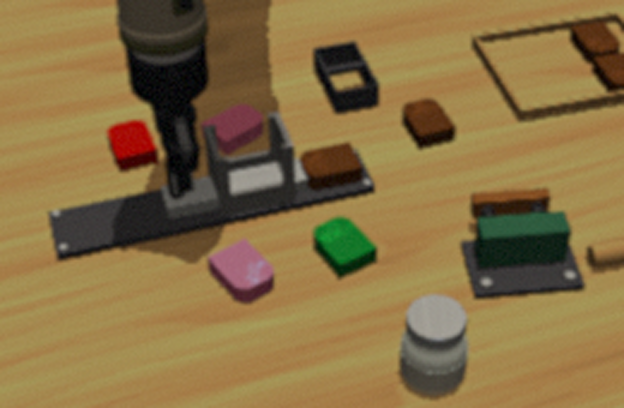

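View pics/y2.png

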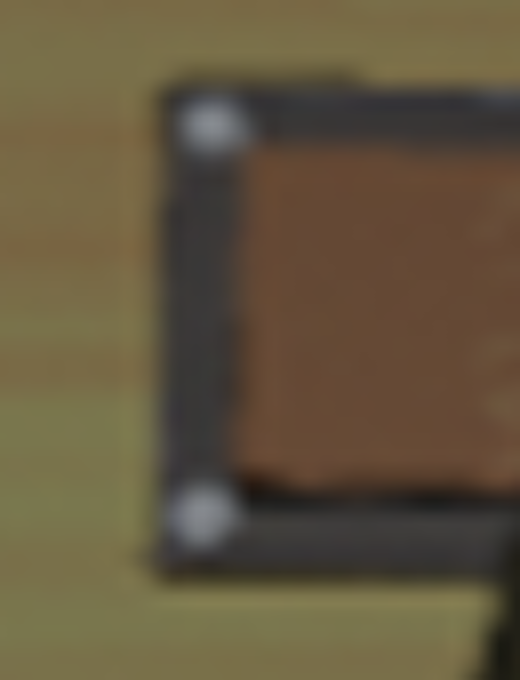

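Call:
jog_arm(deltas=[0, 0, 0, -0.001, -0.032, 0, 0, 0, 0, 0, -0.001, -0.032, 0, 0, 0, 0, 0, -0.001, -0.032, 0, 0, 0, 0, 0, -0.001, -0.032, 0, 0, 0, 0, 0, -0.001, -0.032, 0, 0, 0, 0, 0, -0.001, -0.032, 0, 0, 0, 0, 0, -0.001, -0.032, 0, 0, 0, 0, 0, -0.001, -0.032, 0, 0, 0, 0, 0, -0.001, -0.032, 0, 0, 0, 0, 0, 0, 0, 0, 0])

```text
time_s: 48.6
position: [0.5233, -0.3374, 0.2125]
ee_rot: [[1.0, -0.021, -0.001], [-0.021, -1.0, 0.006], [-0.001, -0.006, -1.0]]
wrist_force: [-3.7, 13.6, 17.7]
width: 0.0167
```

Call:
jog_arm(deltas=[0, 0, 0, 0, 0.008, 0, 60, 0, 0, 0, 0, 0, 0, 60, 0, 0, 0, 0, 0, 0, 60, 0, 0, 0, 0, 0, 0.1, 70, 0, 0, 0, 0, 0, 0.12, 70, 0, 0, 0, 0, 0.115, 0, 70, 0, 0, 0, 0.004, 0.14, 0, 70, 0, 0, 0, 0.005, 0.14, 0, 70, 0, 0, 0, 0.005, 0.14, 0, 70, 0, 0, 0, 0.005, 0.14, 0, 70, 0, 0, 0, 0, 0, -0.05, 70, 0, 0, 0, 0, 0, 0, 70])

```text
time_s: 50.1
position: [0.5304, -0.0675, 0.2785]
ee_rot: [[1.0, -0.022, -0.002], [-0.022, -1.0, -0.0], [-0.002, 0.0, -1.0]]
wrist_force: [0.0, -0.9, -0.5]
width: 0.0594
```

```bash
python3 look.py z
```

```text
50.2 [ 0.5306 -0.069   0.2795] [ 0.1 -0.4  0.7] 0.05963884005660877
```

View pics/z_top.png

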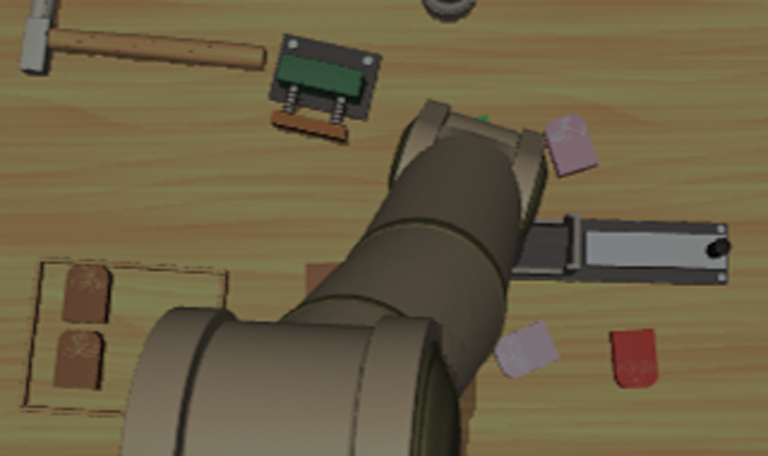

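Call:
jog_arm(deltas=[0, 0, -0.01, 0.001, 0.005, -0.09, 70, 0, 0, 0, 0, 0, -0.1, 70, 0, 0, 0, 0, 0, -0.04, 70, 0, 0, 0, 0, 0, 0, 70, 0, 0, 0, 0, 0, 0, 30, 0, 0, 0, 0, 0, 0, 30, 0, 0, 0, 0, 0, 0, 30, 0, 0, 0, 0, 0, 0, 30], squeeze=80)

```text
time_s: 51.2
position: [0.5313, -0.0663, 0.1888]
ee_rot: [[1.0, -0.031, 0.002], [-0.031, -1.0, -0.0], [0.002, 0.0, -1.0]]
wrist_force: [-0.8, -1.3, 7.7]
width: 0.0417
```

Call:
jog_arm(deltas=[0, 0, 0, 0, 0, 0.08, 30, 0, 0, -0.1, 0.02, 0.06, 0.1, 30, 0, 0, -0.22, 0.0225, 0.06, 0, 30, 0, 0, -0.22, 0.022, 0.06, 0, 30, 0, 0, -0.22, 0.022, 0.06, 0, 30, 0, 0, -0.22, 0.022, 0.06, 0, 30, 0, 0, -0.22, 0.022, 0.06, 0, 30, 0, 0, -0.22, 0, 0.06, 0, 30, 0, 0, -0.22, 0, 0, 0, 30, 0, 0, -0.22, 0, 0, 0, 30, 0, 0, -0.22, 0, 0, -0.06, 30, 0, 0, -0.165, 0, 0, -0.08, 30])

```text
time_s: 52.7
position: [0.5836, 0.1028, 0.2041]
ee_rot: [[-0.225, -0.974, 0.003], [-0.974, 0.225, 0.001], [-0.002, -0.002, -1.0]]
wrist_force: [0.9, 0.5, -0.8]
width: 0.042
```

```bash
python3 zb.py aa; python3 look.py aa
```

```text
52.75 along -73.3 lat 1.1 z 0.2001 F along 0.1 lat 0.5 yaw -103.3 0.041967764122309736
52.85 [0.5828 0.1022 0.203 ] [-0.7 -0.2 -0.4] 0.04215346774670043
```

View pics/aa_scene.png

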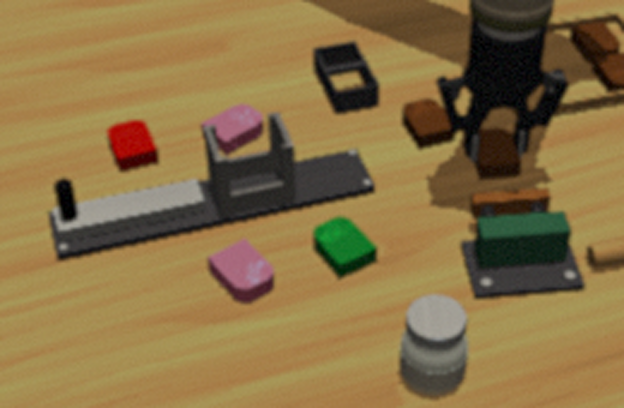

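Call:
jog_arm(deltas=[0, 0, 0, 0, 0, -0.012, 30, 0, 0, 0, 0.03, -0.007, 0, 30, 0, 0, 0, 0.03, -0.007, 0, 30, 0, 0, 0, 0.03, -0.007, 0, 30, 0, 0, 0, 0.018, -0.0042, 0, 30, 0, 0, 0, 0.01, -0.0023, 0, 30, 0, 0, 0, 0, 0, 0, 30])

```text
time_s: 53.72
position: [0.6298, 0.091, 0.1981]
ee_rot: [[-0.222, -0.975, -0.002], [-0.975, 0.222, 0.0], [0.0, 0.002, -1.0]]
wrist_force: [-4.8, 0.5, 1.7]
width: 0.0419
```

```bash
python3 zb.py ab
```

```text
53.775 along -24.5 lat 0.0 z 0.1982 F along -5.4 lat 0.3 yaw -102.81 0.04198305535880139
```

View pics/ab.png

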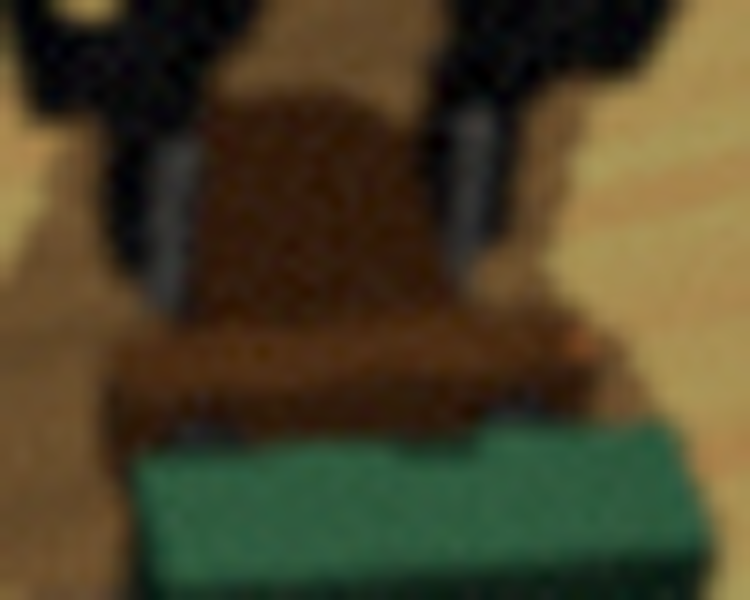

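Call:
jog_arm(deltas=[0, 0, 0, 0.009, -0.002, 0, 30, 0, 0, 0, 0, 0, 0, 30, 0, 0, 0, 0, 0, 0, 30, 0, 0, 0, 0, 0, 0, 30, 0, 0, 0, 0, 0, 0, 30, 0, 0, 0, 0, 0, 0, 30, 0, 0, 0, 0, 0, 0, 30, 0, 0, 0, 0, 0, 0, 30, 0, 0, 0, 0, 0, 0, 30, 0, 0, 0, 0, 0, 0, 30, 0, 0, 0, 0, 0, 0, 30])

```text
time_s: 55.15
position: [0.6328, 0.0903, 0.1982]
ee_rot: [[-0.222, -0.975, -0.003], [-0.975, 0.222, 0.001], [0.0, 0.003, -1.0]]
wrist_force: [-6.7, 0.3, 1.0]
width: 0.0422
```

```bash
python3 zb.py ac
```

```text
55.2 along -21.3 lat 0.0 z 0.1982 F along -6.7 lat -1.1 yaw -102.81 0.04201482239797497
```

View pics/ac.png

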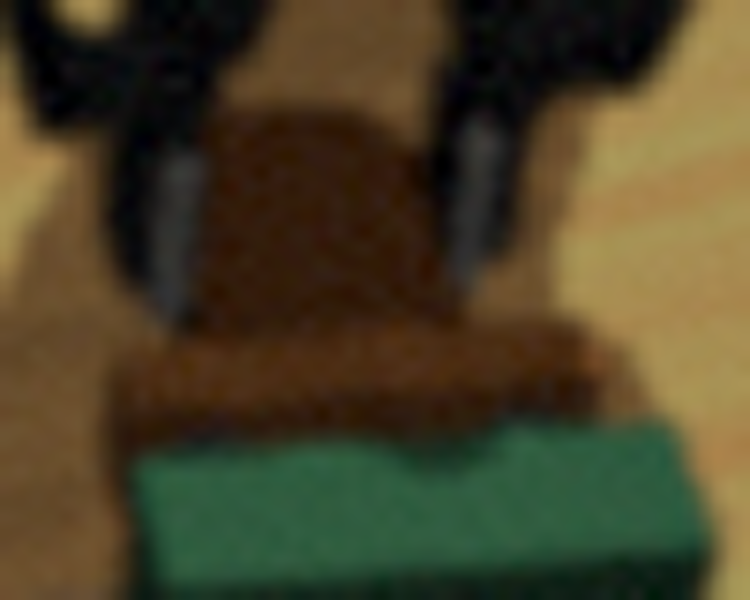

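Call:
jog_arm(deltas=[0, 0, 0, -0.03, 0.007, 0, 30, 0, 0, 0, -0.05, 0.0115, 0, 30, 0, 0, 0, -0.05, 0.0125, 0.05, 30, 0, 0, 0.2, 0, 0, 0.07, 30, 0, 0, 0.23, 0, 0, 0, 30, 0, 0, 0.23, 0, 0, 0, 30, 0, 0, 0.23, 0, 0, 0, 30, 0, 0, 0.23, 0, 0, 0, 30, 0, 0, 0.23, 0, 0, 0, 30, 0, 0, 0.23, 0, 0, 0, 30, 0, 0, 0.23, 0, 0, 0, 30, 0, 0, 0.23, 0, 0, 0, 30])

```text
time_s: 56.7
position: [0.5821, 0.1026, 0.2469]
ee_rot: [[0.983, -0.185, 0.003], [-0.185, -0.983, 0.0], [0.002, -0.001, -1.0]]
wrist_force: [0.0, -0.1, -0.7]
width: 0.0421
```

Call:
jog_arm(deltas=[0, 0, 0.23, 0, 0, 0, 30, 0, 0, 0.23, 0, 0, 0, 30, 0, 0, 0.23, 0, 0, 0, 30, 0, 0, 0.23, 0, 0, 0, 30, 0, 0, 0.23, 0, 0, 0, 30, 0, 0, 0.23, 0, 0, 0, 30, 0, 0, 0.23, 0, 0, 0, 30, 0, 0, 0.23, 0, 0, -0.05, 30, 0, 0, 0.115, 0, 0, -0.065, 30, 0, 0, 0, 0, 0, 0, 30])

```text
time_s: 57.95
position: [0.5815, 0.1024, 0.1994]
ee_rot: [[0.226, 0.974, -0.001], [0.974, -0.226, 0.0], [-0.0, -0.001, -1.0]]
wrist_force: [-0.7, -0.0, -0.8]
width: 0.0417
```

```bash
python3 zb.py ad; python3 look.py ad
```

```text
58.0 along -73.6 lat 0.4 z 0.2003 F along 0.7 lat -0.3 yaw 76.84 0.04195367121307586
58.1 [0.5823 0.1027 0.2013] [ 0.1 -0.4  0.4] 0.04174197779170041
```

View pics/ad_scene.png

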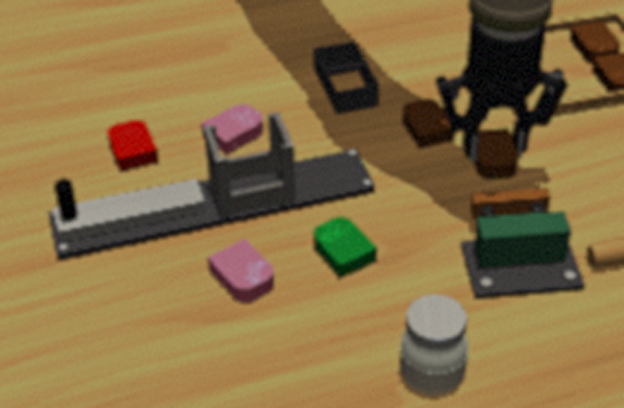

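Call:
jog_arm(deltas=[0, 0, 0, 0, 0, -0.006, 30, 0, 0, 0, 0.03, -0.007, 0, 30, 0, 0, 0, 0.03, -0.007, 0, 30, 0, 0, 0, 0.03, -0.007, 0, 30, 0, 0, 0, 0.016, -0.0037, 0, 30, 0, 0, 0, 0.01, -0.0023, 0, 30, 0, 0, 0, 0, 0, 0, 30])

```text
time_s: 58.98
position: [0.6277, 0.0917, 0.1978]
ee_rot: [[0.225, 0.974, -0.002], [0.974, -0.225, -0.0], [-0.001, -0.002, -1.0]]
wrist_force: [-3.6, 0.9, 2.0]
width: 0.0418
```

Call:
jog_arm(deltas=[0, 0, 0, 0.0135, -0.003, 0, 30, 0, 0, 0, 0, 0, 0, 30, 0, 0, 0, 0, 0, 0, 30, 0, 0, 0, 0, 0, 0, 30, 0, 0, 0, 0, 0, 0, 30, 0, 0, 0, 0, 0, 0, 30, 0, 0, 0, 0, 0, 0, 30, 0, 0, 0, 0, 0, 0, 30, 0, 0, 0, 0, 0, 0, 30, 0, 0, 0, 0, 0, 0, 30, 0, 0, 0, 0, 0, 0, 30])

```text
time_s: 60.35
position: [0.6322, 0.0908, 0.1978]
ee_rot: [[0.225, 0.974, -0.004], [0.974, -0.225, -0.001], [-0.001, -0.003, -1.0]]
wrist_force: [-7.5, 0.5, 2.8]
width: 0.0421
```

```bash
python3 zb.py ae; python3 tray.py af
```

```text
60.4 along -22.0 lat 0.4 z 0.1978 F along -7.0 lat 0.0 yaw 77.0 0.04170900282251383
```

View pics/ae.png

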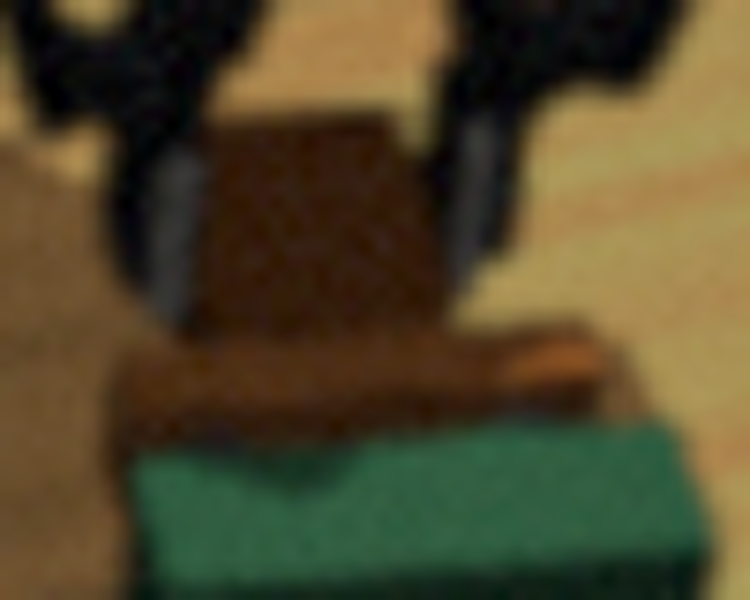

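View pics/af_scene.png

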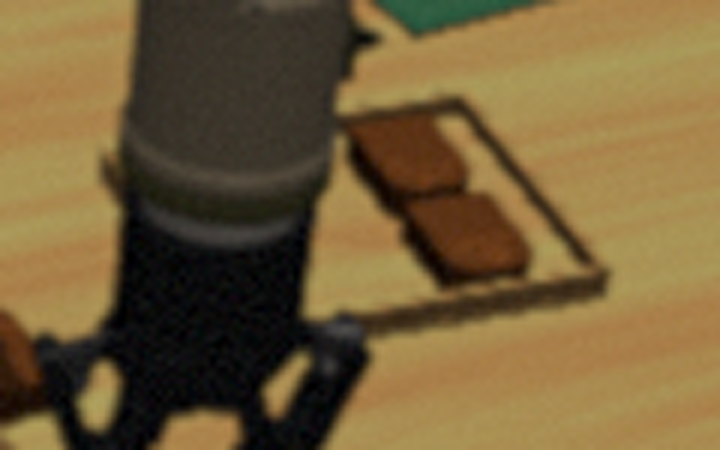

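Call:
jog_arm(deltas=[0, 0, 0, -0.03, 0.007, 0, 30, 0, 0, 0, -0.05, 0.0115, 0.05, 30, 0, 0, 0.03, 0, 0, 0.0825, 30, 0, 0, 0.035, -0.0956, 0.0649, 0, 30, 0, 0, 0.035, -0.0956, 0.0649, 0, 30, 0, 0, 0.035, -0.0956, 0.0649, 0, 30, 0, 0, 0.035, -0.0956, 0.0649, 0, 30, 0, 0, 0.035, -0.0956, 0.0649, 0, 30, 0, 0, 0, 0, 0, -0.07, 30, 0, 0, 0, 0, 0, -0.05, 30, 0, 0, 0, 0, 0, 0, 30])

```text
time_s: 61.88
position: [0.4103, 0.228, 0.2024]
ee_rot: [[0.066, 0.998, -0.0], [0.998, -0.066, -0.0], [-0.0, -0.0, -1.0]]
wrist_force: [-0.6, -0.9, -0.5]
width: 0.0416
```

```bash
python3 tray.py ag
```

```text
(no output)
```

View pics/ag_scene.png

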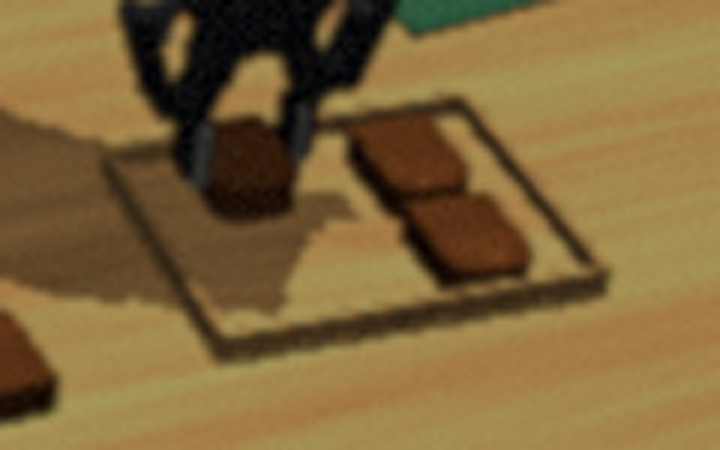

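Call:
jog_arm(deltas=[0, 0, 0, 0.005, 0, -0.03, 30, 0, 0, 0, 0, 0, -0.014, 30, 0, 0, 0, 0, 0, 0, 30, 0, 0, 0, 0, 0, 0, 63, 0, 0, 0, 0, 0, 0, 63, 0, 0, 0, 0, 0, 0, 63, 0, 0, 0, 0, 0, 0.06, 63, 0, 0, 0, 0, 0, 0.1, 63, 0, 0, 0, 0, 0, 0.1, 65])

```text
time_s: 63.1
position: [0.4124, 0.2277, 0.2905]
ee_rot: [[0.066, 0.998, -0.0], [0.998, -0.066, -0.0], [-0.0, -0.0, -1.0]]
wrist_force: [0.4, 0.3, 0.4]
width: 0.0556
```

```bash
python3 tray.py ah
```

```text
(no output)
```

View pics/ah_scene.png

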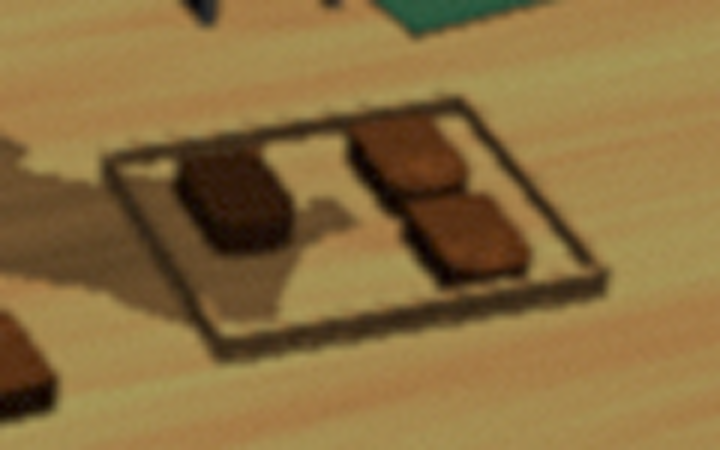

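```bash
python3 - <<'E'
from h import *
s=cam('scene');S=cv2.cvtColor(s['image'],cv2.COLOR_RGB2BGR);T=cv2.imread('pics/top0.png')
cv2.imwrite('pics/ai_s.png',cv2.resize(S[185:215,290:330],None,fx=15,fy=15,interpolation=cv2.INTER_CUBIC))
cv2.imwrite('pics/ai_t.png',cv2.resize(T[232:270,218:256],None,fx=15,fy=15,interpolation=cv2.INTER_CUBIC))
E
```

```text
(no output)
```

View pics/ai_s.png

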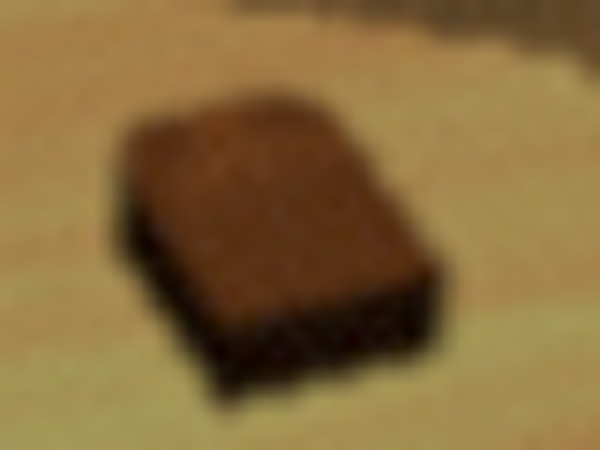

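View pics/ai_t.png

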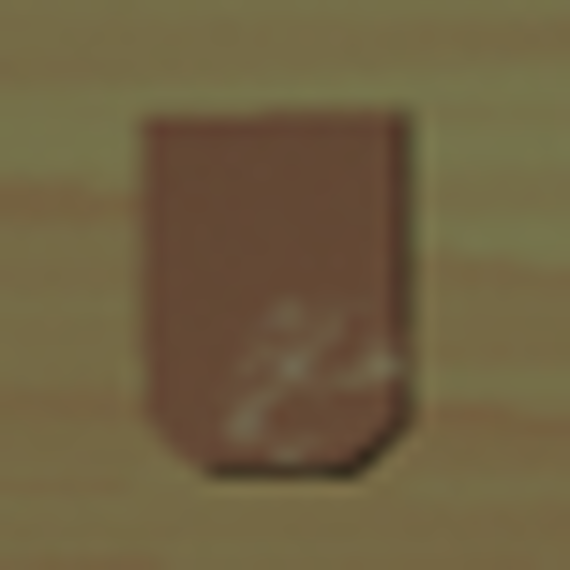

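```bash
python3 - <<'E'
from tri import *
zs=lambda X,Y:(290+(X+.5)/15-.5,185+(Y+.5)/15-.5)
zt=lambda X,Y:(218+(X+.5)/15-.5,232+(Y+.5)/15-.5)
for a,b in(((435,268),(145,115)),((218,325),(398,115))):
    a=zs(*a);b=zt(*b);print((tri(a,b)*1000).round(1),(ray(s,*a,.02)*1000).round(1),(ray(t,*b,.02)*1000).round(1))
for p in((145,420),(398,420),(285,462)):print((ray(t,*zt(*p),.02)*1000).round(1))
E
```

```text
[513.2  85.6  18.8] [514.7  85.9  20. ] [512.8  84.7  20. ]
[513.2  43.4  17.3] [516.5  43.1  20. ] [512.5  42.1  20. ]
[461.6  84.1  20. ]
[461.3  41.9  20. ]
[454.4  60.7  20. ]
```

Call:
jog_arm(deltas=[0, 0, -0.22, 0.03, -0.05, 0, 70, 0, 0, -0.22, 0.03, -0.05, 0, 70, 0, 0, -0.22, 0.03, -0.05, 0, 70, 0, 0, -0.22, 0.03, -0.05, 0, 70, 0, 0, -0.22, 0.03, -0.05, 0, 70, 0, 0, -0.22, 0.03, -0.05, 0, 70, 0, 0, -0.22, 0, -0.05, 0, 70, 0, 0, -0.22, 0, -0.058, 0, 70, 0, 0, -0.22, 0, 0, 0, 70, 0, 0, -0.22, 0, 0, 0, 70, 0, 0, -0.22, 0, 0, 0, 70, 0, 0, -0.22, 0, 0, 0, 70])

```text
time_s: 64.85
position: [0.4843, 0.0646, 0.2882]
ee_rot: [[0.839, -0.544, -0.002], [-0.544, -0.839, -0.002], [-0.001, 0.003, -1.0]]
wrist_force: [0.1, 0.4, -0.3]
width: 0.0596
```

Call:
jog_arm(deltas=[0, 0, -0.22, 0, 0, 0, 70, 0, 0, -0.22, 0, 0, 0, 70, 0, 0, -0.22, 0, 0, -0.04, 70, 0, 0, -0.22, 0, 0, -0.04, 70, 0, 0, -0.22, 0, 0, -0.04, 70, 0, 0, -0.164, 0, 0, -0.03, 70, 0, 0, 0, 0, 0, 0, 70])

```text
time_s: 65.72
position: [0.4841, 0.0645, 0.2278]
ee_rot: [[0.01, -1.0, -0.004], [-1.0, -0.01, -0.003], [0.003, 0.004, -1.0]]
wrist_force: [-0.1, -0.7, -0.2]
width: 0.0598
```

```bash
python3 look.py aj; python3 zb.py aj2;  python3 - <<'E'
from h import *
print(bot.get_state()['joints'].round(2))
E
```

```text
65.825 [0.4844 0.0645 0.229 ] [-0.5  0.4  0.1] 0.06011225700442145
65.875 along -159.9 lat -58.5 z 0.2293 F along 0.1 lat 0.4 yaw -89.34 0.060047620786472695
[-0.58  0.68  0.5   2.29 -0.95  0.38 -0.83]
```

View pics/aj_scene.png

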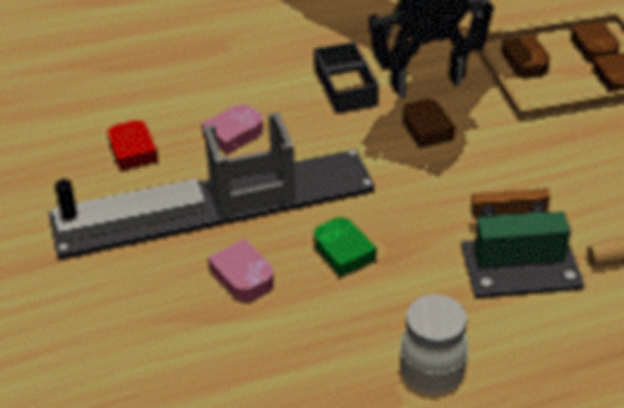

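Call:
jog_arm(deltas=[0, 0, 0, 0.001, 0, -0.06, 70, 0, 0, 0, 0, 0, -0.05, 70, 0, 0, 0, 0, 0, -0.019, 70, 0, 0, 0, 0, 0, 0, 70, 0, 0, 0, 0, 0, 0, 30, 0, 0, 0, 0, 0, 0, 30, 0, 0, 0, 0, 0, 0, 30, 0, 0, 0, 0, 0, 0, 30], squeeze=80)

```text
time_s: 66.88
position: [0.485, 0.0645, 0.1789]
ee_rot: [[0.009, -1.0, 0.001], [-1.0, -0.009, -0.0], [0.0, -0.001, -1.0]]
wrist_force: [-1.8, -0.7, 7.5]
width: 0.0418
```

Call:
jog_arm(deltas=[0, 0, 0, 0, 0, 0.06, 30, 0, 0, -0.05, 0.03, 0.01, 0.04, 30, 0, 0, -0.1, 0.07, 0.028, 0, 30, 0, 0, -0.1, 0.07, 0.028, 0, 30, 0, 0, -0.05, 0.075, 0.029, 0, 30, 0, 0, 0, 0, 0, -0.04, 30, 0, 0, 0, 0, 0, 0, 30])

```text
time_s: 67.75
position: [0.5818, 0.1026, 0.2011]
ee_rot: [[-0.224, -0.975, -0.002], [-0.975, 0.224, -0.0], [0.001, 0.002, -1.0]]
wrist_force: [-0.6, -0.0, -0.3]
width: 0.042
```

```bash
python3 zb.py ak; python3 look.py ak
```

```text
67.8 along -73.6 lat 0.2 z 0.2016 F along -0.0 lat -0.1 yaw -102.99 0.04235473760315434
67.9 [0.5823 0.102  0.2022] [ 0.1  0.7 -1. ] 0.042381855064079994
```

View pics/ak_scene.png

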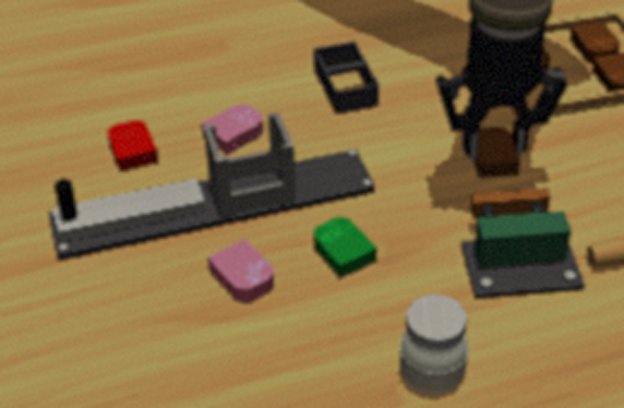

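Call:
jog_arm(deltas=[0, 0, 0, 0, 0, -0.007, 30, 0, 0, 0, 0.03, -0.007, 0, 30, 0, 0, 0, 0.03, -0.007, 0, 30, 0, 0, 0, 0.03, -0.007, 0, 30, 0, 0, 0, 0.016, -0.0035, 0, 30, 0, 0, 0, 0.01, -0.002, 0, 30, 0, 0, 0, 0, 0, 0, 30])

```text
time_s: 68.78
position: [0.6288, 0.0919, 0.1988]
ee_rot: [[-0.225, -0.974, -0.002], [-0.974, 0.225, 0.0], [0.0, 0.002, -1.0]]
wrist_force: [-3.9, 0.3, 0.4]
width: 0.0414
```

```bash
python3 zb.py al
```

```text
68.825 along -25.6 lat 0.7 z 0.1988 F along -3.2 lat -0.6 yaw -103.0 0.041853273828400095
```

View pics/al.png

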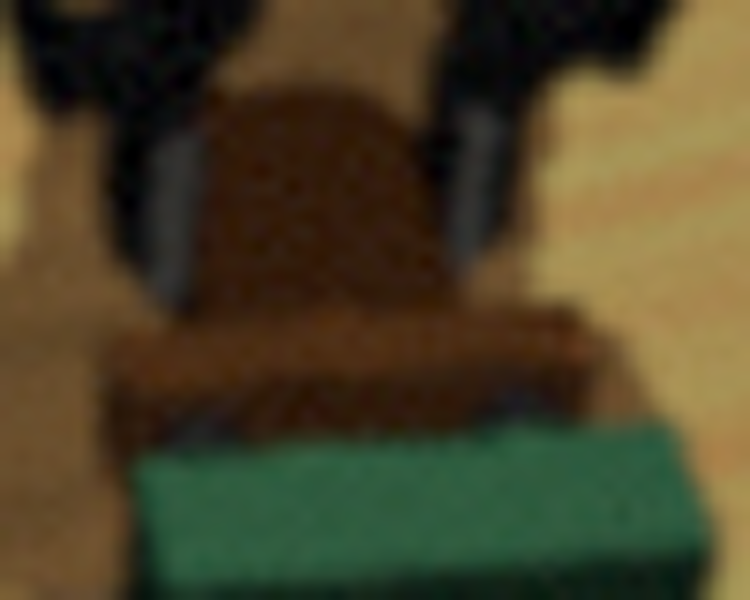

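Call:
jog_arm(deltas=[0, 0, 0, 0.0135, -0.0032, 0, 30, 0, 0, 0, 0, 0, 0, 30, 0, 0, 0, 0, 0, 0, 30, 0, 0, 0, 0, 0, 0, 30, 0, 0, 0, 0, 0, 0, 30, 0, 0, 0, 0, 0, 0, 30, 0, 0, 0, 0, 0, 0, 30, 0, 0, 0, 0, 0, 0, 30, 0, 0, 0, 0, 0, 0, 30, 0, 0, 0, 0, 0, 0, 30, 0, 0, 0, 0, 0, 0, 30])

```text
time_s: 70.2
position: [0.6334, 0.0908, 0.1988]
ee_rot: [[-0.225, -0.974, -0.003], [-0.974, 0.225, 0.001], [0.0, 0.003, -1.0]]
wrist_force: [-6.7, -0.2, 2.5]
width: 0.0421
```

```bash
python3 zb.py am
```

```text
70.25 along -20.8 lat 0.6 z 0.1988 F along -6.1 lat -2.2 yaw -102.99 0.041955939757516866
```

View pics/am.png

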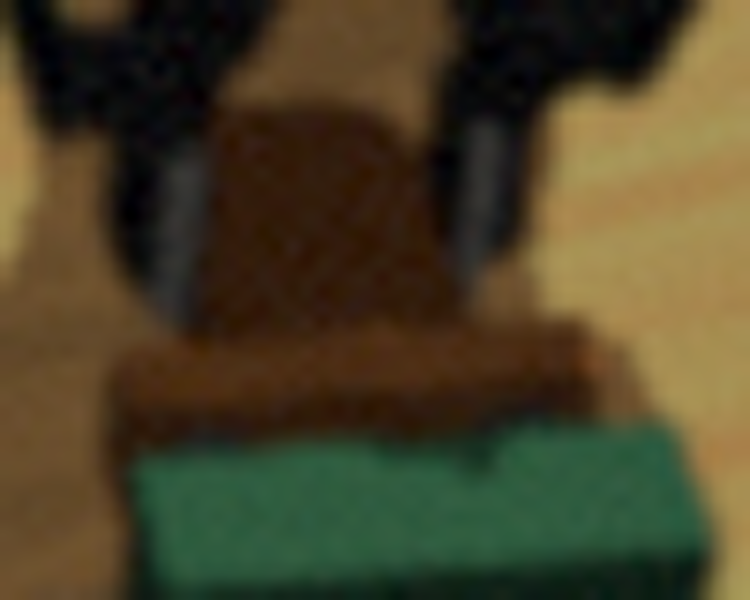

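Call:
jog_arm(deltas=[0, 0, 0, 0.002, -0.0004, 0, 30, 0, 0, 0, 0, 0, 0, 30, 0, 0, 0, 0, 0, 0, 30, 0, 0, 0, 0, 0, 0, 30, 0, 0, 0, 0, 0, 0, 30, 0, 0, 0, 0, 0, 0, 30, 0, 0, 0, 0, 0, 0, 30, 0, 0, 0, 0, 0, 0, 30, 0, 0, 0, 0, 0, 0, 30, 0, 0, 0, 0, 0, 0, 30])

```text
time_s: 71.5
position: [0.6341, 0.0907, 0.1988]
ee_rot: [[-0.225, -0.974, -0.004], [-0.974, 0.225, 0.001], [0.0, 0.004, -1.0]]
wrist_force: [-7.5, 0.1, 1.7]
width: 0.0422
```

Call:
jog_arm(deltas=[0, 0, 0, -0.03, 0.007, 0, 30, 0, 0, 0, -0.05, 0.0115, 0, 30, 0, 0, 0, -0.05, 0.0115, 0.05, 30, 0, 0, 0.2, 0, 0, 0.07, 30, 0, 0, 0.23, 0, 0, 0, 30, 0, 0, 0.23, 0, 0, 0, 30, 0, 0, 0.23, 0, 0, 0, 30, 0, 0, 0.23, 0, 0, 0, 30, 0, 0, 0.23, 0, 0, 0, 30, 0, 0, 0.23, 0, 0, 0, 30, 0, 0, 0.23, 0, 0, 0, 30, 0, 0, 0.23, 0, 0, 0, 30])

```text
time_s: 73.0
position: [0.5836, 0.1028, 0.2475]
ee_rot: [[0.982, -0.188, 0.002], [-0.188, -0.982, 0.0], [0.002, -0.001, -1.0]]
wrist_force: [0.4, -0.2, -0.3]
width: 0.042
```

Call:
jog_arm(deltas=[0, 0, 0.23, 0, 0, 0, 30, 0, 0, 0.23, 0, 0, 0, 30, 0, 0, 0.23, 0, 0, 0, 30, 0, 0, 0.23, 0, 0, 0, 30, 0, 0, 0.23, 0, 0, 0, 30, 0, 0, 0.23, 0, 0, 0, 30, 0, 0, 0.23, 0, 0, 0, 30, 0, 0, 0.23, 0, 0, -0.05, 30, 0, 0, 0.12, 0, 0, -0.065, 30, 0, 0, 0, 0, 0, 0, 30])

```text
time_s: 74.25
position: [0.5831, 0.1025, 0.2]
ee_rot: [[0.225, 0.974, -0.002], [0.974, -0.225, 0.0], [-0.0, -0.002, -1.0]]
wrist_force: [-1.2, -0.3, -0.8]
width: 0.0416
```

```bash
python3 zb.py an; python3 look.py an
```

```text
74.3 along -72.1 lat 0.9 z 0.201 F along 0.4 lat 0.1 yaw 76.89 0.041644568971397296
74.4 [0.5839 0.1027 0.202 ] [-0.2 -0.2 -0.3] 0.04192433522098918
```

View pics/an_scene.png

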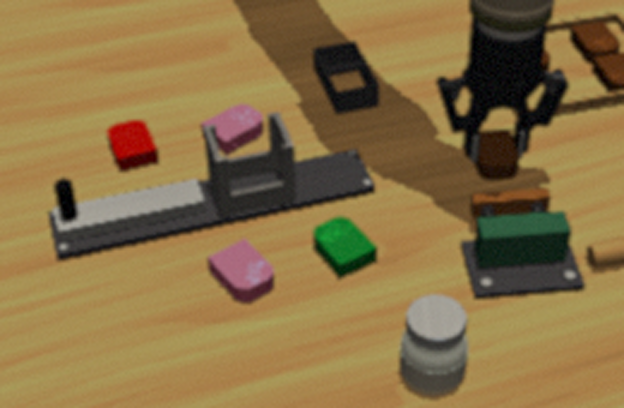

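Call:
jog_arm(deltas=[0, 0, 0, 0, 0, -0.007, 30, 0, 0, 0, 0.03, -0.0075, 0, 30, 0, 0, 0, 0.03, -0.0075, 0, 30, 0, 0, 0, 0.03, -0.0075, 0, 30, 0, 0, 0, 0.012, -0.0028, 0, 30, 0, 0, 0, 0.01, -0.0023, 0, 30, 0, 0, 0, 0, 0, 0, 30])

```text
time_s: 75.28
position: [0.6277, 0.0915, 0.198]
ee_rot: [[0.225, 0.974, -0.002], [0.974, -0.225, -0.0], [-0.001, -0.002, -1.0]]
wrist_force: [-5.4, 1.0, 1.8]
width: 0.0414
```

```bash
python3 zb.py ao
```

```text
75.325 along -26.6 lat 0.0 z 0.198 F along -4.5 lat -0.8 yaw 77.02 0.041785026764659484
```

Call:
jog_arm(deltas=[0, 0, 0, 0.009, -0.0021, 0, 30, 0, 0, 0, 0, 0, 0, 30, 0, 0, 0, 0, 0, 0, 30, 0, 0, 0, 0, 0, 0, 30, 0, 0, 0, 0, 0, 0, 30, 0, 0, 0, 0, 0, 0, 30, 0, 0, 0, 0, 0, 0, 30, 0, 0, 0, 0, 0, 0, 30, 0, 0, 0, 0, 0, 0, 30, 0, 0, 0, 0, 0, 0, 30, 0, 0, 0, 0, 0, 0, 30])

```text
time_s: 76.7
position: [0.6307, 0.0908, 0.198]
ee_rot: [[0.224, 0.975, -0.003], [0.975, -0.224, -0.001], [-0.001, -0.003, -1.0]]
wrist_force: [-6.9, 0.8, 1.0]
width: 0.0422
```

```bash
python3 zb.py ap; python3 tray.py aq
```

```text
76.75 along -23.4 lat 0.0 z 0.198 F along -6.9 lat -0.5 yaw 77.04 0.04182488272698102
```

View pics/ap.png

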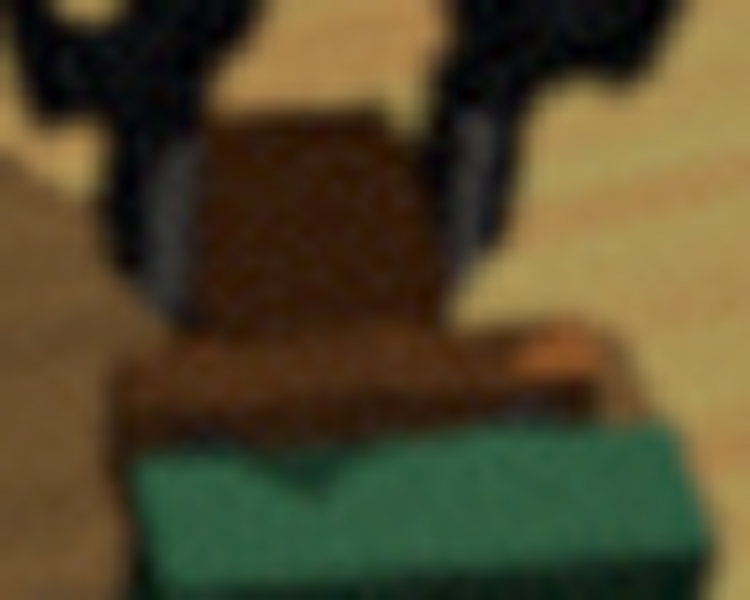

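View pics/aq_scene.png

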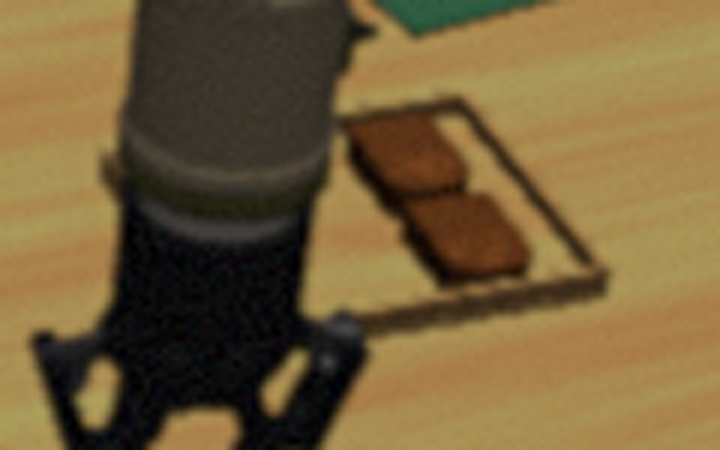

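Call:
jog_arm(deltas=[0, 0, 0, -0.03, 0.007, 0, 30, 0, 0, 0, -0.05, 0.0115, 0.05, 30, 0, 0, 0.03, 0, 0, 0.0825, 30, 0, 0, 0.035, -0.0596, 0.0626, 0, 30, 0, 0, 0.035, -0.0596, 0.0626, 0, 30, 0, 0, 0.035, -0.0596, 0.0626, 0, 30, 0, 0, 0.035, -0.0596, 0.0626, 0, 30, 0, 0, 0.035, -0.0596, 0.0626, 0, 30, 0, 0, 0, 0, 0, -0.07, 30, 0, 0, 0, 0, 0, -0.05, 30, 0, 0, 0, 0, 0, 0, 30])

```text
time_s: 78.22
position: [0.4805, 0.2235, 0.2025]
ee_rot: [[0.065, 0.998, -0.0], [0.998, -0.065, -0.0], [-0.0, -0.0, -1.0]]
wrist_force: [-0.8, -0.0, -0.9]
width: 0.0419
```

```bash
python3 tray.py ar
```

```text
(no output)
```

View pics/ar_scene.png

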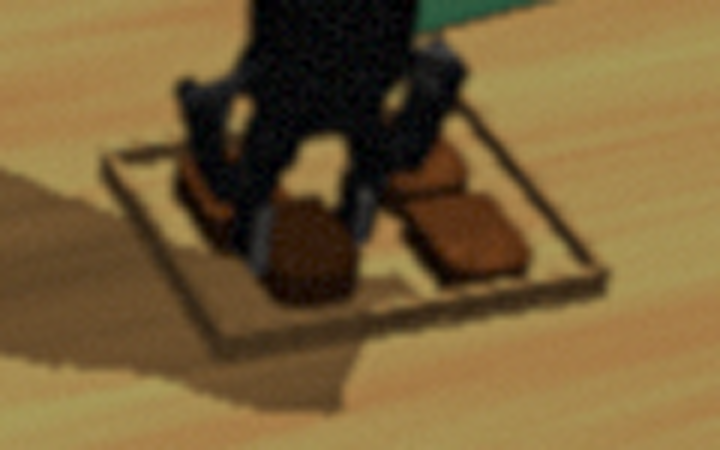

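Call:
jog_arm(deltas=[0, 0, 0, -0.004, 0, -0.03, 30, 0, 0, 0, 0, 0, -0.014, 30, 0, 0, 0, 0, 0, 0, 30, 0, 0, 0, 0, 0, 0, 62, 0, 0, 0, 0, 0, 0, 62, 0, 0, 0, 0, 0, 0, 62, 0, 0, 0, 0, 0, 0.06, 62, 0, 0, 0, 0, 0, 0.1, 62, 0, 0, 0, 0.1, -0.05, 0.12, 65, 0, 0, 0, 0.1, -0.1, 0.05, 65, 0, 0, 0, 0.1, -0.1, 0, 65, 0, 0, 0, 0.1, -0.1, 0, 65])

```text
time_s: 79.82
position: [0.6385, 0.0825, 0.3158]
ee_rot: [[0.066, 0.998, 0.001], [0.998, -0.066, 0.0], [0.0, 0.001, -1.0]]
wrist_force: [-0.2, 0.7, -1.2]
width: 0.0556
```

Call:
jog_arm(deltas=[0, 0, 0, 0.05, -0.13, 0, 65, 0, 0, 0, 0.05, -0.13, 0, 65, 0, 0, 0, 0.05, -0.13, 0, 65, 0, 0, 0, 0, -0.13, 0, 65, 0, 0, 0, 0, -0.13, 0, 65, 0, 0, 0, 0, 0, 0, 65])

```text
time_s: 80.58
position: [0.6963, -0.1826, 0.3145]
ee_rot: [[0.074, 0.997, -0.001], [0.997, -0.074, -0.003], [-0.003, -0.001, -1.0]]
wrist_force: [0.2, -0.5, 0.5]
width: 0.0555
```

```bash
python3 tray.py as; python3 look.py as2
```

```text
80.775 [ 0.6974 -0.1744  0.3152] [ 0.3  1.2 -1.3] 0.05559751662958178
```

View pics/as_scene.png

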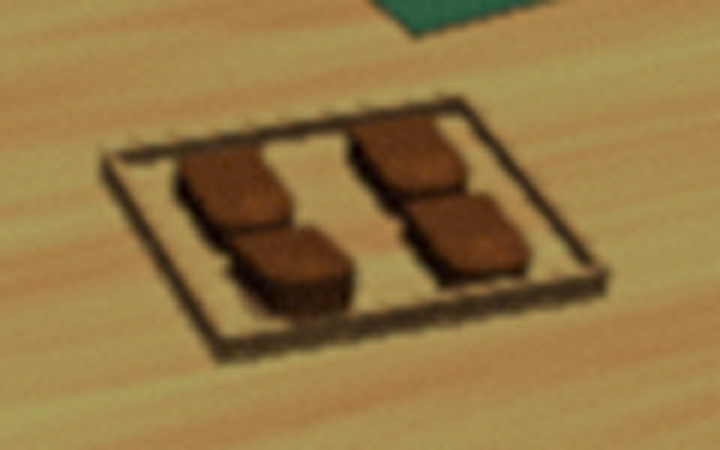

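View pics/as2_top.png

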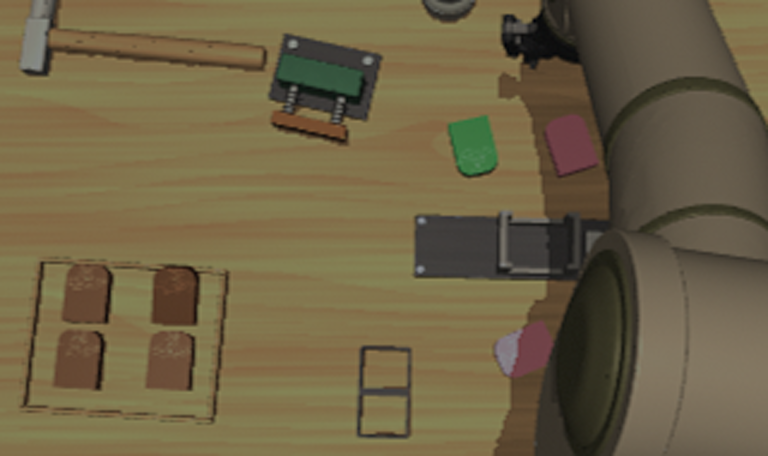

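View pics/as2_scene.png

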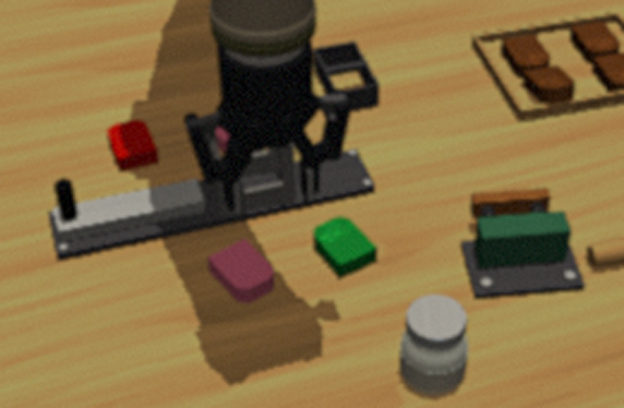

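```bash
python3 - <<'E'
from h import *
for n in('scene','top'):
    c=cam(n);W=cloud(c);hsv=cv2.cvtColor(c['image'],cv2.COLOR_RGB2HSV).astype(int)
    q=W.reshape(-1,3)
    for nm,(x,y) in dict(b1=(.4145,.3215),b2=(.4815,.317),b3=(.412,.228),b4=(.479,.2235)).items():
        s=(abs(q[:,0]-x)<.02)&(abs(q[:,1]-y)<.015)&(q[:,2]>.01)
        P=q[s];A=np.c_[P[:,0]-x,P[:,1]-y,np.ones(len(P))];k=np.linalg.lstsq(A,P[:,2],rcond=None)[0]
        print(n,nm,len(P),'slope x,y deg',np.degrees(k[:2]).round(1),'z mm',(k[2]*1000).round(1))
i=cv2.cvtColor(cam('scene')['image'],cv2.COLOR_RGB2BGR)[150:205,325:415];cv2.imwrite('pics/at.png',cv2.resize(i,None,fx=8.5,fy=8.5,interpolation=cv2.INTER_CUBIC))
E
```

```text
scene b1 80 slope x,y deg [-0.3  0.2] z mm 23.5
scene b2 88 slope x,y deg [ 0.5 -0.6] z mm 23.1
scene b3 82 slope x,y deg [-1.5  0.3] z mm 23.3
scene b4 61 slope x,y deg [14.1 -0.2] z mm 29.7
top b1 191 slope x,y deg [ 0.1 -1.1] z mm 23.9
top b2 188 slope x,y deg [1.1 1.3] z mm 23.4
top b3 205 slope x,y deg [0.3 0.2] z mm 24.3
top b4 190 slope x,y deg [13.1  0.3] z mm 30.9
```

View pics/at.png

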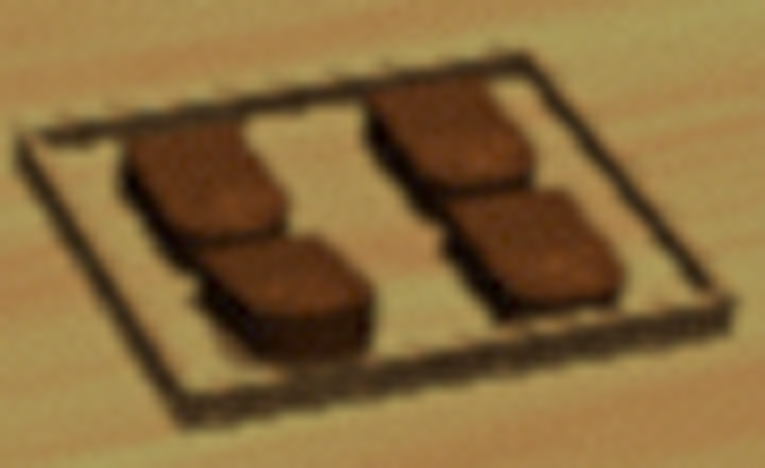

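Call:
jog_arm(deltas=[0, 0, 0, -0.0792, 0.1117, 0, 62, 0, 0, 0, -0.0792, 0.1117, 0, 62, 0, 0, 0, -0.0792, 0.1117, 0, 62, 0, 0, 0, -0.0792, 0.1117, 0, 62, 0, 0, 0, -0.0792, 0.1117, 0, 62, 0, 0, 0, -0.0792, 0.1117, 0, 62, 0, 0, 0, -0.0792, 0.1117, 0, 62, 0, 0, 0, -0.0792, 0.1117, 0, 62, 0, 0, 0, -0.0792, 0.1117, 0, 62, 0, 0, 0, 0, 0, -0.1, 62, 0, 0, 0, 0, 0, 0, 62])

```text
time_s: 82.3
position: [0.411, 0.2271, 0.2742]
ee_rot: [[0.062, 0.998, -0.003], [0.998, -0.062, -0.002], [-0.002, -0.003, -1.0]]
wrist_force: [-0.2, -0.1, -0.1]
width: 0.0526
```

Call:
jog_arm(deltas=[0, 0, 0, 0, 0, -0.12, 62, 0, 0, 0, 0, 0, -0.09, 62, 0, 0, 0, 0, 0, -0.011, 62, 0, 0, 0, 0, 0, 0, 30, 0, 0, 0, 0, 0, 0, 30, 0, 0, 0, 0, 0, 0, 30, 0, 0, 0, 0, 0, 0.015, 30, 0, 0, 0, -0.015, 0.001, 0, 30, 0, 0, 0, -0.015, 0.001, 0, 30, 0, 0, 0, 0, 0, -0.013, 30, 0, 0, 0, 0, 0, 0, 30], squeeze=60)

```text
time_s: 83.68
position: [0.3997, 0.2273, 0.1876]
ee_rot: [[0.065, 0.998, -0.001], [0.998, -0.065, -0.0], [-0.0, -0.0, -1.0]]
wrist_force: [-2.6, -0.0, 6.8]
width: 0.0421
```

Call:
jog_arm(deltas=[0, 0, 0, 0, 0, 0, 62, 0, 0, 0, 0, 0, 0, 62, 0, 0, 0, 0, 0, 0, 62, 0, 0, 0, 0, 0, 0.06, 62, 0, 0, 0, 0, 0, 0.12, 62, 0, 0, 0, 0, 0, 0.04, 62])

```text
time_s: 84.42
position: [0.4004, 0.227, 0.2779]
ee_rot: [[0.066, 0.998, 0.002], [0.998, -0.066, 0.001], [0.001, 0.002, -1.0]]
wrist_force: [0.2, 0.1, 0.1]
width: 0.0531
```

```bash
python3 tray.py au; python3 - <<'E'
from h import *
c=cam('scene');q=cloud(c).reshape(-1,3);hsv=cv2.cvtColor(c['image'],cv2.COLOR_RGB2HSV).reshape(-1,3)
for nm,(x,y) in dict(b3=(.4,.228),b4=(.479,.2235)).items():
    s=(abs(q[:,0]-x)<.02)&(abs(q[:,1]-y)<.015)&(q[:,2]>.01)
    P=q[s];A=np.c_[P[:,0]-x,P[:,1]-y,np.ones(len(P))];k=np.linalg.lstsq(A,P[:,2],rcond=None)[0]
    print(nm,len(P),np.degrees(k[:2]).round(1),(k[2]*1000).round(1))
E
```

```text
b3 196 [365.4  28.1] 79.6
b4 201 [-757.   217.1] 134.6
```

View pics/au_scene.png

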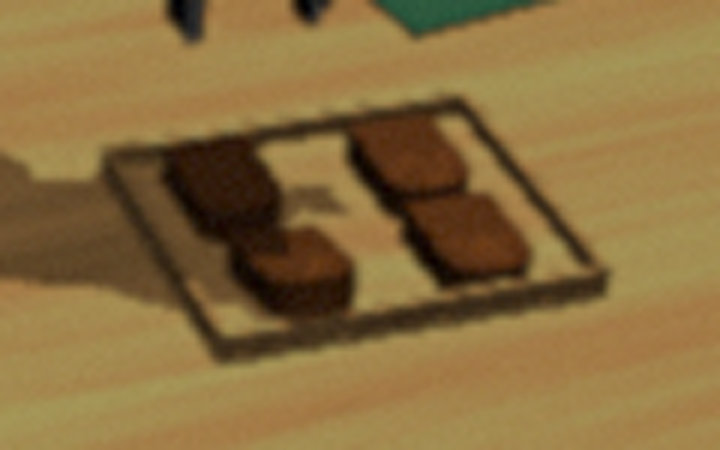

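Call:
jog_arm(deltas=[-0.01, -0.15, 0, 0.026, 0, -0.018, 62, -0.01, -0.15, 0, 0.026, 0, -0.018, 62, 0, 0, 0, 0, 0, 0, 62])

```text
time_s: 84.95
position: [0.4181, 0.2265, 0.2624]
ee_rot: [[0.066, 0.978, 0.196], [0.998, -0.063, -0.022], [-0.009, 0.197, -0.98]]
wrist_force: [-0.6, -0.8, -0.8]
width: 0.0531
```

Call:
jog_arm(deltas=[0, -0.03, 0, 0.016, -0.001, -0.07, 62, 0, 0, 0, 0.016, -0.001, -0.07, 62, 0, 0, 0, 0.012, -0.001, -0.04, 62, 0, 0, 0, 0, 0, 0, 62])

```text
time_s: 85.45
position: [0.4317, 0.2239, 0.2204]
ee_rot: [[0.071, 0.974, 0.216], [0.997, -0.066, -0.031], [-0.016, 0.218, -0.976]]
wrist_force: [-0.1, 0.1, 0.7]
width: 0.053
```

```bash
python3 tray.py av; python3 - <<'E'
from h import *
st=bot.get_state();p=st['position'];z=st['ee_rot'][:,2];print(p,z,p+.169*z,st['wrist_force'])
E
```

```text
[0.43155421 0.22387304 0.22149895] [ 0.21750444 -0.02994474 -0.97559988] [0.46831246 0.21881238 0.05662257] [ 0.46249163 -0.35497184 -0.51802246]
```

View pics/av_scene.png

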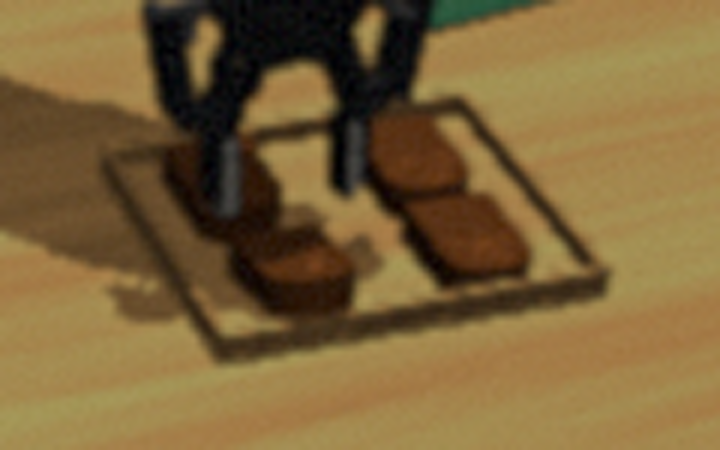

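Call:
jog_arm(deltas=[0.01, 0, 0, 0.009, 0.004, -0.03, 62, 0.01, 0, 0, 0.009, 0.004, -0.03, 62, 0, 0, 0, 0.009, 0.004, -0.03, 62, 0, 0, 0, 0, 0, 0, 62])

```text
time_s: 86.05
position: [0.4425, 0.2286, 0.1856]
ee_rot: [[0.073, 0.973, 0.218], [0.997, -0.071, -0.015], [0.001, 0.218, -0.976]]
wrist_force: [0.3, -0.7, -0.1]
width: 0.0532
```

```bash
python3 tray.py aw; python3 - <<'E'
from h import *
st=bot.get_state();p=st['position'];z=st['ee_rot'][:,2];print(p,z,p+.169*z,st['wrist_force'],st['joints'].round(2))
E
```

```text
[0.44238257 0.22872557 0.18615632] [ 0.2186761  -0.01427403 -0.97569309] [0.47933883 0.22631326 0.02126418] [-0.04114207  0.41579812 -0.02122001] [-0.54  0.71 -0.14  2.32  1.81  0.24 -0.94]
```

View pics/aw_scene.png

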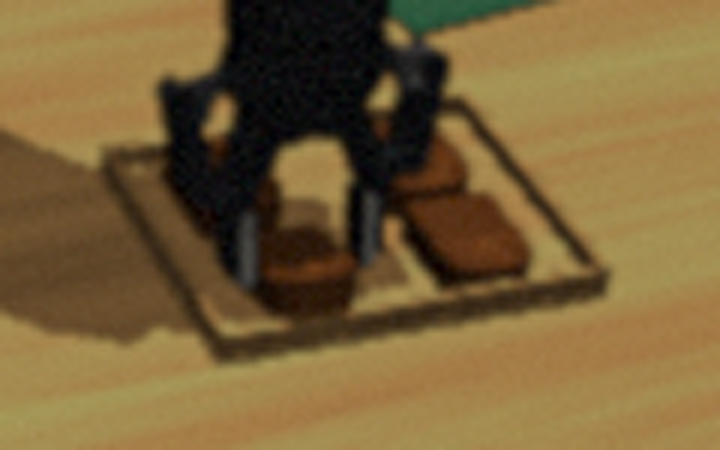

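Call:
jog_arm(deltas=[0, 0, 0, 0, -0.005, 0, 62, 0, 0, 0, 0, 0, 0, 30, 0, 0, 0, 0, 0, 0, 30, 0, 0, 0, 0, 0, 0, 30, 0, 0, 0, 0, 0, 0, 30, 0, 0, 0, 0, 0, 0.03, 30, 0, 0, 0, 0, 0, 0.04, 30, 0, 0, 0, 0, 0, 0.04, 30], squeeze=80)

```text
time_s: 87.15
position: [0.4422, 0.2274, 0.2293]
ee_rot: [[0.07, 0.973, 0.22], [0.998, -0.069, -0.014], [0.002, 0.22, -0.975]]
wrist_force: [0.4, 0.4, -1.4]
width: 0.0421
```

Call:
jog_arm(deltas=[0.005, 0.05, 0, 0.012, -0.002, 0, 30, 0.005, 0.05, 0, 0.012, -0.002, 0, 30, 0.004, 0.05, 0, 0.012, -0.002, 0, 30, 0.003, 0.05, 0, 0.012, -0.002, 0, 30, 0.002, 0.05, 0, 0.012, -0.002, 0, 30, 0, 0.032, 0, 0.007, 0, 0, 30, 0, 0, 0, 0, 0, 0, 30])

```text
time_s: 88.02
position: [0.4695, 0.2226, 0.2286]
ee_rot: [[0.073, 0.997, -0.001], [0.997, -0.073, 0.001], [0.001, -0.001, -1.0]]
wrist_force: [0.7, 0.1, -1.2]
width: 0.042
```

```bash
python3 tray.py ax; python3 - <<'E'
from h import *
st=bot.get_state();print(st['joints'].round(2),st['position'],st['ee_rot'].round(3))
E
```

```text
[-0.21  0.68 -0.5   2.18  0.75  0.46  0.19] [0.46915314 0.22287806 0.22866305] [[ 0.072  0.997 -0.   ]
 [ 0.997 -0.072  0.001]
 [ 0.001 -0.    -1.   ]]
```

View pics/ax_scene.png

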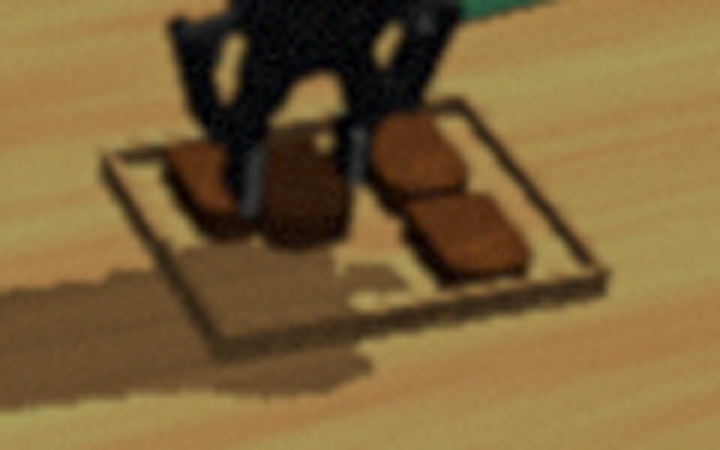

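Call:
jog_arm(deltas=[0, 0, 0, 0, 0, -0.05, 30, 0, 0, 0, 0, 0, -0.035, 30, 0, 0, 0, 0, 0, -0.021, 30, 0, 0, 0, 0, 0, 0, 30])

```text
time_s: 88.62
position: [0.4691, 0.2233, 0.1858]
ee_rot: [[0.072, 0.997, -0.001], [0.997, -0.072, 0.0], [0.0, -0.001, -1.0]]
wrist_force: [-0.8, -0.7, -0.3]
width: 0.0421
```

```bash
python3 tray.py ay
```

```text
(no output)
```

View pics/ay_scene.png

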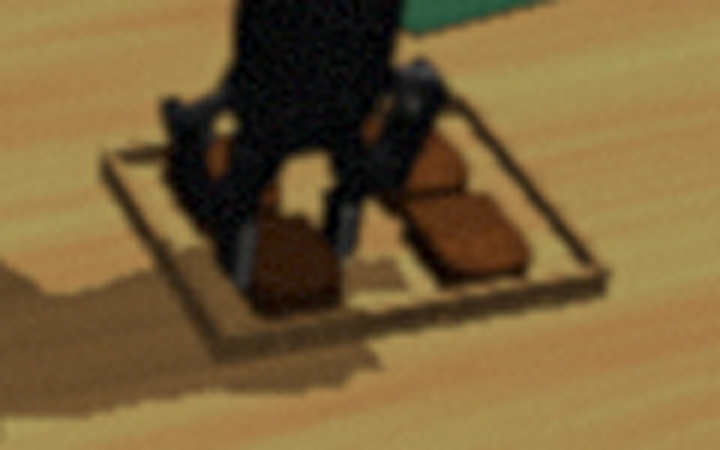

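Clear of the wall; release, rise and move away, then recheck.

Call:
jog_arm(deltas=[0, 0, 0, 0, 0, 0, 62, 0, 0, 0, 0, 0, 0, 62, 0, 0, 0, 0, 0, 0, 62, 0, 0, 0, 0, 0, 0.06, 62, 0, 0, 0, 0, 0, 0.1, 62, 0, 0, 0, 0.1, -0.05, 0.12, 65, 0, 0, 0, 0.1, -0.1, 0.05, 65, 0, 0, 0, 0.1, -0.1, 0, 65, 0, 0, 0, 0.1, -0.1, 0, 65])

```text
time_s: 89.85
position: [0.6286, 0.0821, 0.3166]
ee_rot: [[0.073, 0.997, 0.0], [0.997, -0.073, 0.001], [0.001, 0.0, -1.0]]
wrist_force: [-0.3, 1.8, 0.5]
width: 0.0556
```

Call:
jog_arm(deltas=[0, 0, 0, 0.05, -0.12, 0, 65, 0, 0, 0, 0.05, -0.12, 0, 65, 0, 0, 0, 0.02, -0.12, 0, 65, 0, 0, 0, 0.02, -0.12, 0, 65, 0, 0, 0, 0, 0, 0, 65, 0, 0, 0, 0, 0, 0, 65])

```text
time_s: 90.6
position: [0.6832, -0.1078, 0.3159]
ee_rot: [[0.073, 0.997, -0.001], [0.997, -0.073, 0.002], [0.002, -0.001, -1.0]]
wrist_force: [-0.7, 0.6, -0.2]
width: 0.0551
```

```bash
python3 tray.py az; python3 look.py az2; python3 - <<'E'
from h import *
for n in('scene','top'):
    c=cam(n);q=cloud(c).reshape(-1,3)
    for nm,(x,y) in dict(b1=(.4145,.3215),b2=(.4815,.317),b3=(.40,.228),b4=(.469,.2235)).items():
        s=(abs(q[:,0]-x)<.02)&(abs(q[:,1]-y)<.015)&(q[:,2]>.01)
        P=q[s];A=np.c_[P[:,0]-x,P[:,1]-y,np.ones(len(P))];k=np.linalg.lstsq(A,P[:,2],rcond=None)[0]
        print(n,nm,len(P),'slope',np.degrees(k[:2]).round(1),'z',(k[2]*1000).round(1))
E
```

```text
90.8 [ 0.6834 -0.1065  0.3162] [-0.2  0.8  0.1] 0.055418026270205284
scene b1 81 slope [-0.7 -0.3] z 23.1
scene b2 87 slope [-0.2  1. ] z 23.1
scene b3 75 slope [1.1 0.7] z 23.4
scene b4 88 slope [1.1 1.1] z 22.9
top b1 197 slope [ 0.9 -0. ] z 23.7
top b2 193 slope [ 0.6 -2.7] z 24.0
top b3 196 slope [ 0.2 -3.6] z 23.8
top b4 189 slope [ 0.3 -0.2] z 23.8
```

View pics/az2_top.png

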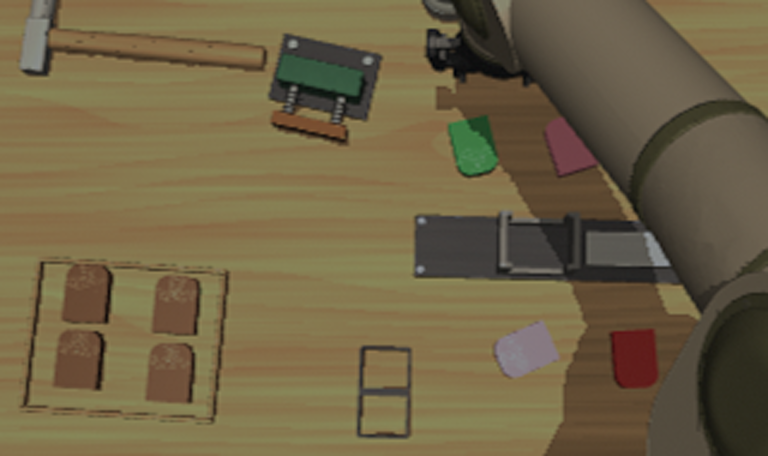

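View pics/az2_scene.png

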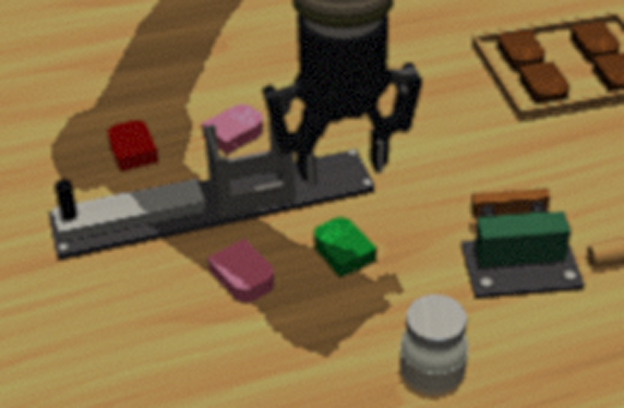

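```bash
python3 - <<'E'
from h import *
def knob(im):
    g=im[215:255,140:180].max(-1).astype(float)
    m=g<30; v,u=np.nonzero(m); 
    n,l,st,ce=cv2.connectedComponentsWithStats(m.astype(np.uint8)); k=1+np.argmax(st[1:,4]) 
    return ce[k]+[140,215],st[k]
s=cam('scene');print('now',knob(s['image']))
for f in('scene0',):print(f,knob(cv2.imread(f'pics/{f}.png')))
for y in(-.345,-.34,-.335,-.3375):print(y,proj(s,(.522,y,.049)).round(2))
i=cv2.cvtColor(s['image'],cv2.COLOR_RGB2BGR)[215:265,140:190];j=cv2.imread('pics/scene0.png')[215:265,140:190]
cv2.imwrite('pics/ba.png',cv2.resize(np.hstack([j,i]),None,fx=7,fy=7,interpolation=cv2.INTER_CUBIC))
E
```

```text
now (array([157.21052632, 232.90789474]), array([14, 11,  7, 15, 76], dtype=int32))
scene0 (array([158.02631579, 232.89473684]), array([15, 11,  7, 15, 76], dtype=int32))
-0.345 [155.18 232.81]
-0.34 [157.29 232.33]
-0.335 [159.4  231.85]
-0.3375 [158.35 232.09]
```

View pics/ba.png

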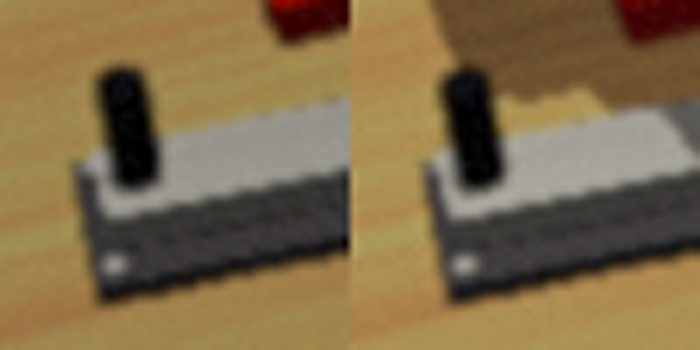

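```bash
python3 -c "
from cell import bot
print(bot.hand_in())"
```

```text
the job is handed in; nothing more can be done
None
```

I ejected heel1, heel2 and heel3 in turn, lowest first, drawing the ejector back to its stop after each push. Heel4, which was on the bench, I did last. The job was handed in at about 91 s.

**Pressing:** Each block was pressed square end first, turned 180°, then pressed on its rounded end. The wrist force was about 7 to 8 N, which puts the bar back about 10 to 11 mm. Each press was held for at least a second and aligned to the bar within about 0.2°.

**Placing:** Heel4 first came to rest tilted about 13° on the tray wall. I moved heel3 back about 12 mm, gripped heel4 again and set it down flat.

**Final checks:**
- All four blocks have level tops about 23 to 24 mm above the bench and lie inside the tray.
- The die and hammer showed no shift in the pictures. I saw no sign of the jar being disturbed, and no move went near the tools.
- The tray looked unmoved in the pictures.

**Disagreements and limits:**
- The two cameras differed by 4 to 5 mm on the bar's position, so I used a value between them. Presses may be 1 to 3 mm off the bar's middle.
- The last picture puts the ejector knob at about y = -0.340 m, against -0.345 m expected when fully drawn back. The camera is only good to about 2 mm. Each draw-back ended against the stop with 12 N or more, so I took it as fully drawn back and did not measure it again.
- A few depth fits from the top view showed slopes of about 3° on two blocks, which the scene view did not. I took this as depth noise.

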